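# Tip a check filter out of its pocket and lay it on the light meter

### The arm

A 6-joint arm with a two-finger parallel gripper is mounted at the origin on a cart in front of the work surface, level with it; the furniture and walls round the work are solid. World frame = base frame: x ahead of the robot, y to its left, z up, the work surface at z = 0. Lengths are in m, angles in rad, forces in N, time in s.
With the tool pointing down it reaches from about 0.35 to 0.975 m from the base axis. Payload 7.1 kg.
Tool frame: the origin (TCP) lies midway between the tips of the shut fingers; the grasp point (between the pads) lies 19 mm behind it; z points along the fingers, y is the line along which they close (so a half turn about z gives the same grasp; the last joint's range is limited). The gripper opens to 88 mm and grips with 3 to 60 N. Pads are 20 mm wide; open, the fingers measure 115 mm over their backs; the gripper's body (75 mm by 178 mm) begins 61 mm behind the grasp point.
Start: joints at [1.124, 0.423, 1.63, -0, 1.089, -0.019], TCP at [0.259, 0.569, 0.19] pointing down, gripper open.
Joint ranges: [-3, 3], [-0.9, 2.11], [0.09, 2.58], [-1.31, 4.45], [0.11, 2.69], [-2.54, 2.54]. Speed limits (rad/s): [2.39, 2.39, 3.01, 3.14, 3.14, 3.14].

### API

Orientations are given as a unit quaternion [x, y, z, w].
In Python, from rig import readout, viewer, robot gives the robot as it stands.
- The arm moves only by the tool apply_moves, never from a script. Its argument "plan" is a list that holds one entry, the list of rows, each a list of 5 numbers: the opening in per cent of the stroke, from 0 (shut) to 100 (fully open), then the shift along the tool's x, y, z in m, then the turn about the tool's z in degrees. A call has 1 to 5 rows; each row is the pose to reach, as a shift and turn from the pose commanded when the call began, along the tool's axes at that moment; what a row does not reach only later rows make up. A row lasts 1/8 s, in which the tool goes at most 62.5 mm and 10.7 degrees, less where a joint would pass 70% of its speed; a pose out of reach is approached as far as the arm can. A call with a gripper value outside its range is refused whole. The fingers move at their own pace and stop on an object; the grip force is fixed at half the most. Time passes only in rows, so rows that repeat a pose let the fingers close. It gives the time, the measured TCP pose, the force, the opening and the grip force at its end, in the units of the state.
- readout.get_state(): the state, without advancing time (a new reading comes with each control period).
- viewer.camera(name): name is "side" or "top" or "wrist"; returns the picture (420x560x3 uint8, red, green, blue); there is no depth.
- viewer.camera_info(name): a dict with "mtx" (3x3 intrinsics, pixels), "eye" and "rotation" of the camera in the world. Camera axes: x right, y down, z forward; pixel columns grow to the right and rows downward; lengths in m; the calibration is good to about 2 mm. A picture is of the moment at which its call begins: read the wrist's pose just before it. camera_info takes no time and is no camera call; for the wrist camera it gives the pose at the moment of the call.
- robot.job_done(): hands the job in; it is judged then, once.
The state is a dict: "time": time; "qpos": joint angles; "qvel": joint speeds; "tau": joint torques, N m; "tool_pos": TCP position; "eef_rot": TCP orientation; "wrist_force": force on the tool from outside, world axes, zero at the start; "wrist_torque": the same for the moment, N m; "width": finger opening in m; "grasp_force": force on a finger pad.
Only numpy, scipy, OpenCV 4.12 (cv2) and the standard library are available. Lean on these libraries where they do the work, as an engineer would, in place of code of your own. Each camera call takes 0.05 s, during which the arm holds its last target. There are 200 camera calls.

### The job

Check the light meter with the amber filter disc. Press down the edge of the amber disc that overhangs the deep end of its pocket so that it tips up on edge in there, pinch the raised edge and lift it out, and lay it flat on the round green mat and let go; then take it again across its rim and lay it flat and centred on the meter's raised round platen. Leave the blue disc, the timer, the specimen cup and the stain bottle alone.

Things in the scene. Friction and masses are not known exactly. Their poses are not given: they have to be found in the camera images.
- filter_block: Fixed grey storage block: x -39..+53, y -76..+76, z 0..43 mm from its origin (underside, midway between the pocket centres). x points to the robot (yaw pi, within 0.35 rad), z up. Two equal open pockets, centred at x 0, y +36 and y -36, each 64 mm wide (y), from x -31.5 to x +46; the walls round them reach z 43, flush with the top of a flat-lying disc.
- pocket_a (a point): Pocket at the block's +y side (the robot's right): centre of a flat-lying disc's underside, z 35 of the block, block's axes. From here: flat ledge from x -31.5 to x +4, ending in a straight edge across the pocket (the fulcrum); then a slot 30 mm deep from x +4 to +30; then a step, 16 mm below the ledge, from x +30 to +46, room for fingers. A flat disc overhangs the slot by 26 mm.
- pocket_b (a point): The same at the block's -y side (the robot's left). A disc pushed down at x +20 to +30 to 14 mm below the ledge tips over the fulcrum, slides into the slot and stays: the +x edge low in the slot, the -x edge raised about 17 mm above the block's top at x about -5, the disc about 60 degrees from level, free space under its raised edge on the -x side, away from the robot.
- amber_filter: Loose disc, amber glass in a black ring, 60 mm diameter, 8 mm thick, about 50 g, both faces alike. Origin at the centre of one face (the lower one at the start), z the disc's axis. Starts flat in either pocket.
- amber_filter_center (a point): Centre of the amber disc, mid-thickness (4 mm from either face).
- blue_filter: Same disc with blue glass, flat in the other pocket; leave it there.
- mat: Fixed round pale green silicone mat, 120 mm diameter, 6 mm thick. Origin at its underside centre. Mat and meter stand in front of a tall centrifuge (front face at about x 0.55 m); the room's wall is at about y -0.5 m, so a tool leaning far over to the right meets it.
- mat_top (a point): Centre of the mat's top face, 6 mm above the worktop.
- light_meter: Fixed white light meter, 96 x 96 mm, body top 28 mm above the worktop; in its middle stands a round metal platen, 50 mm diameter, 14 mm tall, flat top at 42 mm. Origin at its underside centre. The mat and the meter can stand either way round.
- platen_top (a point): Centre of the platen's flat top, 42 mm above the worktop. A disc lying on it overhangs by 5 mm all round.
- timer: Loose white timer, 64 x 70 x 19 mm; bystander, in front of a tall white analyser that fills the worktop's left part (beyond x 0.48 m, left of y 0.3 m): keep the arm clear of it.
- specimen_cup: Loose specimen cup with orange lid, 68 mm diameter, 72 mm tall; bystander.
- stain_bottle: Loose small bottle with dark blue cap, 33 mm diameter, 88 mm tall; bystander.
Mind the look-alikes: they are no part of the job. What is shaped like the amber_filter but grey or turquoise is not meant.

How it is judged:
On the way, in this order (a step that is already met when the one before it is completed fails the run):
1. the amber disc is tipped up on edge in its pocket (angle between amber_filter's own z axis and vertical between 0.7 and 2.44 rad and z of amber_filter_center in the frame of filter_block below 0.046 m and (horizontal distance between amber_filter_center and pocket_a below 0.03 m or horizontal distance between amber_filter_center and pocket_b below 0.03 m)), for 0.2 s.
2. the amber disc lies flat on the mat, let go ((angle between amber_filter's own z axis and vertical below 0.1 rad or angle between amber_filter's own z axis and vertical above 3.04 rad) and horizontal distance between amber_filter_center and mat_top below 0.06 m and height (world z) of amber_filter_center below 0.014 m and contact force between the fingers and amber_filter below 0.05 N), for 0.2 s.
At the end, for the whole second after the job is handed in: the amber disc lies flat (within 0.08 rad) and at rest on the platen, its centre within 8 mm of the platen's, released; the blue disc still lies in its pocket (within 12 mm of where it was) ((angle between amber_filter's own z axis and vertical below 0.08 rad or angle between amber_filter's own z axis and vertical above 3.06 rad) and horizontal distance between amber_filter_center and platen_top below 0.008 m and height (world z) of amber_filter_center between 0.043 and 0.049 m and linear speed of amber_filter below 0.02 m/s and distance of blue_filter from where it was at the start of the episode below 0.012 m); the robot touches nothing.
It fails at once if the blue disc is displaced by more than 12 mm (distance of blue_filter from where it was at the start of the episode above 0.012 m).
It fails at once if a bystander (timer, specimen cup or stain bottle) is moved by more than 30 mm (distance of any of timer, specimen_cup, stain_bottle from where it was at the start of the episode above 0.03 m).
It also fails if it takes over 72 s, if anything falls off the work surface, if the arm or the gripper's body presses on something with over 40 N, if the wrist force passes 120 N, or if a joint passes its speed limit or range.

## Working session

There is one attempt and no reset: what is moved stays moved. The work goes in short steps, Python scripts to look and compute and a tool call to move; the robot and the scene stay as the last step left them, time stands still between calls to the robot, and variables do not carry over. Pictures are saved under pics/ and viewed, at most 10 in all, crops included, and the job is handed in when it is done.

Besides the shell and the picture viewer there is one more tool, called after "Request:" as a command line: name --argument value ..., lists and objects as JSON in quotes. apply_moves: Moves the arm, as the interface text tells. Its arguments: {"type":"object","properties":{"plan":{"type":"array"}},"required":["plan"]}

```bash
ls; mkdir -p pics
cat > h.py <<'E'
import numpy as np, cv2
from rig import readout, viewer, robot
def snap(n,f):
    im=viewer.camera(n); cv2.imwrite(f'pics/{f}.png',im[:,:,::-1]); return im
def ray(n,u,v,z,info=None):
    c=info or viewer.camera_info(n); M=np.array(c['mtx']);R=np.array(c['rotation']);e=np.array(c['eye'])
    d=R@np.linalg.solve(M,[u,v,1.]); return e+d*(z-e[2])/d[2]
def proj(n,p,info=None):
    c=info or viewer.camera_info(n); M=np.array(c['mtx']);R=np.array(c['rotation']);e=np.array(c['eye'])
    q=M@(R.T@(np.array(p)-e)); return q[:2]/q[2]
E
python3 - <<'E'
from h import *
for n in ['side','top','wrist']:
    c=viewer.camera_info(n); print(n,c)
a=snap('top','top0');b=snap('side','side0')
s=readout.get_state();print(s['tool_pos'],s['eef_rot'],s['width'],s['time'])
E
```

```text
pics
side {'mtx': array([[447.41064889,   0.        , 282.94065612],
       [  0.        , 447.41064889, 202.71427885],
       [  0.        ,   0.        ,   1.        ]]), 'eye': array([0.48969643, 0.70753433, 0.85694476]), 'rotation': array([-0.00621682,  0.9302031 , -0.36680227,  0.01181701])}
top {'mtx': array([[521.45017331,   0.        , 280.03549628],
       [  0.        , 521.45017331, 203.32361985],
       [  0.        ,   0.        ,   1.        ]]), 'eye': array([ 0.33824413, -0.00533457,  1.25152832]), 'rotation': array([-0.69935674,  0.71091968, -0.05630859,  0.04819433])}
wrist {'mtx': array([[366.86425728,   0.        , 281.23112348],
       [  0.        , 366.86425728, 209.80742027],
       [  0.        ,   0.        ,   1.        ]]), 'eye': array([0.19920933, 0.59718718, 0.38385347]), 'rotation': array([0.83484526, 0.53684667, 0.06536123, 0.10274702])}
[0.25906129 0.56819808 0.18899348] [ 2.12269814e-01  9.77210868e-01 -6.54398323e-04 -1.28212114e-04] 0.08773617639944475 0.1
```

Rotation is a quaternion; I'll fix the helper.

```bash
sed -i "s/R=np.array(c\['rotation'\])/R=Rot.from_quat(c['rotation']).as_matrix()/; 1a from scipy.spatial.transform import Rotation as Rot" h.py; sed -n 1,14p h.py | grep -c as_matrix
```

```text
2
```

View pics/top0.png

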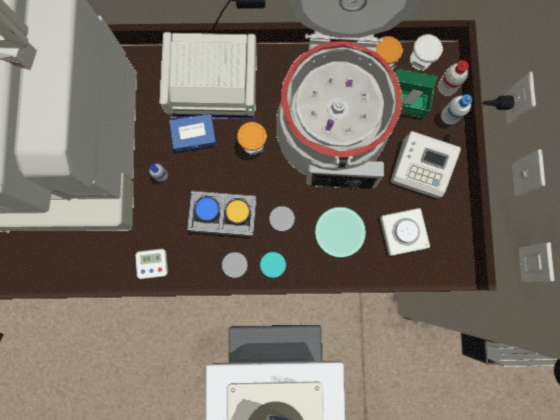

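View pics/side0.png

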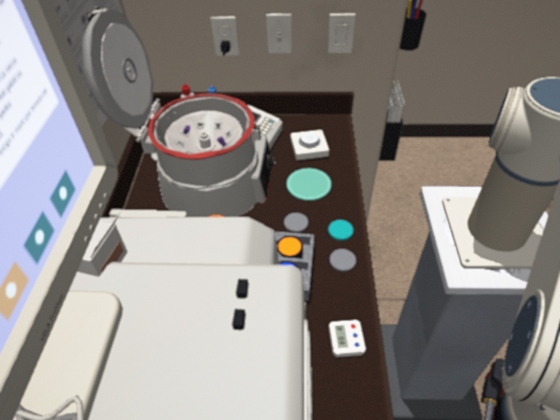

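The top view shows the block at about (222,214), with amber at (237,211) in the right pocket (pocket_a) and blue at (207,209). The mat is at (340,232), the meter at (406,232), and the grey and turquoise decoys at (282,218), (235,265) and (273,265). The side view agrees: amber (290,246), mat (309,184), meter (309,143).

Run:
```python
from h import *
for n,mats in (('top',((237,211),(207,209),(340,232),(406,232))),('side',((290,246),None,(309,184),(309,143)))):
    im=cv2.imread(f'pics/{n}0.png'); hsv=cv2.cvtColor(im,cv2.COLOR_BGR2HSV)
    def blob(lo,hi,near,nm,z):
        m=cv2.inRange(hsv,lo,hi); k,l,st,c=cv2.connectedComponentsWithStats(m)
        for i in range(1,k):
            if st[i,4]>60 and np.hypot(*(c[i]-near))<20:
                cs,_=cv2.findContours((l==i).astype(np.uint8),cv2.RETR_EXTERNAL,cv2.CHAIN_APPROX_NONE)
                (e,ax,_)=cv2.fitEllipse(cs[0]) if len(cs[0])>5 else (c[i],0,0)
                print(n,nm,st[i],c[i].round(1),np.round(e,1),ray(n,*e,z).round(4))
    blob((10,150,120),(28,255,255),mats[0],'amber',.043)
    if mats[1]: blob((105,150,100),(130,255,255),mats[1],'blue',.043)
    blob((65,60,120),(90,160,255),mats[2],'mat',.006)
    x,y=mats[3]
    c=cv2.resize(im[y-40:y+40,x-40:x+40],None,fx=5,fy=5,interpolation=cv2.INTER_CUBIC)
    x,y=(222,214) if n=='top' else (292,260)
    c2=cv2.resize(im[y-40:y+40,x-40:x+40],None,fx=5,fy=5,interpolation=cv2.INTER_CUBIC)
    cv2.imwrite(f'pics/c_{n}.png',np.hstack([c,c2]))
im=np.vstack([cv2.imread('pics/c_top.png'),cv2.imread('pics/c_side.png')]);cv2.imwrite('pics/c0.png',cv2.resize(im,(600,600)))
```

```text
top amber [227 201  22  21 371] [237.1 210.9] [237.1 210.9] [0.5018 0.0798 0.043 ]
top blue [196 198  22  22 378] [206.4 208.4] [206.4 208.4] [0.5088 0.1514 0.043 ]
side amber [278 237  24  19 369] [289.3 245.9] [289.3 245.9] [0.502  0.0824 0.043 ]
side mat [ 286  168   45   32 1142] [308.4 183.5] [308.4 183.5] [ 0.453  -0.1585  0.006 ]
```

View pics/c_top.png

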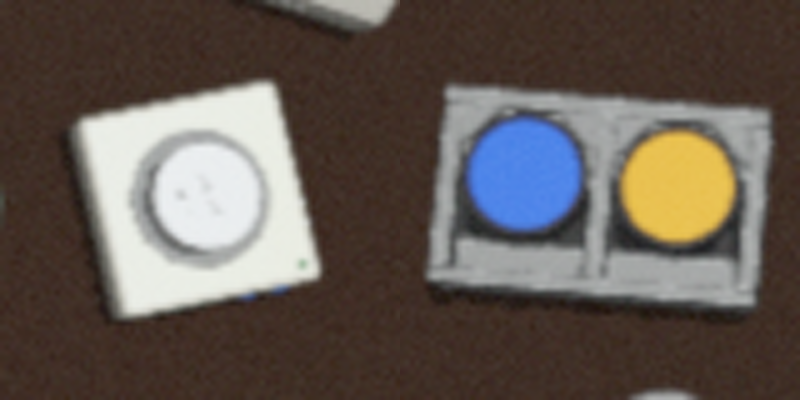

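The crop shows the block turned slightly (long axis about 5° off the y axis), with both pockets' deep ends facing the robot. The platen's circle is near (407.8,231) in the top picture. Next I'll measure the mat and platen, check the yaw from the outlines, and work out the first move.

```bash
cat >> h.py <<'E'
def rel(p,yaw):
    """shift in tool axes & turn (deg, about tool z) from the present pose to TCP p with tool y at world angle yaw"""
    s=readout.get_state(); R=Rot.from_quat(s['eef_rot']).as_matrix()
    cur=np.degrees(np.arctan2(R[1,1],R[0,1])); t=-(yaw-cur); t=(t+180)%360-180
    print('now',np.round(s['tool_pos'],4),'yaw',round(cur,1),'shift',(R.T@(np.array(p)-s['tool_pos'])).round(4),'turn',round(t,1),'w',round(s['width'],4),'t',s['time'])
E
python3 - <<'E'
from h import *
for n,mc,pc in (('top',(340,232),(408,231)),('side',(308,184),(309,141))):
    im=cv2.imread(f'pics/{n}0.png'); hsv=cv2.cvtColor(im,cv2.COLOR_BGR2HSV)
    seed=hsv[mc[1],mc[0]].astype(int); 
    def big(m,near,r,nm,z):
        k,l,st,c=cv2.connectedComponentsWithStats(m)
        for i in range(1,k):
            if st[i,4]>80 and np.hypot(*(c[i]-near))<r:
                cs,_=cv2.findContours((l==i).astype(np.uint8),cv2.RETR_EXTERNAL,cv2.CHAIN_APPROX_NONE)
                e=cv2.fitEllipse(cs[0]); print(n,nm,st[i],np.round(e[0],1),np.round(e[1],1),ray(n,*e[0],z).round(4))
    big(cv2.inRange(hsv,np.clip(seed-[10,50,60],0,255),np.clip(seed+[10,50,60],0,255)),mc,20,'mat',.006)
    print(n,'px',[im[y,x].tolist() for x,y in (pc,(pc[0]-17,pc[1]),(pc[0]-13,pc[1]))])
    lab=cv2.cvtColor(im,cv2.COLOR_BGR2LAB).astype(int); sd=np.median(lab[pc[1]-2:pc[1]+3,pc[0]-2:pc[0]+3].reshape(-1,3),axis=0)
    big((np.abs(lab-sd).max(2)<9).astype(np.uint8),pc,12,'platen',.042)
    # block grey
    big(cv2.inRange(hsv,(0,0,120),(180,40,190)),(222,214) if n=='top' else (292,260),30,'block',.043)
rel([.33,.30,.19],84.4); rel([.475,.084,.10],84.4)
E
```

```text
top mat [ 315  207   51   50 1945] [339.9 231.8] [48.4 49.3] [ 0.4525 -0.1637  0.006 ]
top px [[236, 234, 232], [209, 216, 213], [113, 115, 112]]
top platen [384 210  44  44 761] [405.6 231.4] [42.7 44.1] [ 0.4476 -0.3126  0.042 ]
top platen [398 221  19  20 301] [407.1 230.6] [18.4 19.6] [ 0.4495 -0.316   0.042 ]
top block [ 188  191   68   44 1227] [221.6 212.8] [43.5 78.7] [0.4979 0.1161 0.043 ]
side mat [ 287  168   44   32 1097] [308.5 183.6] [30.6 43.5] [ 0.4529 -0.1582  0.006 ]
side px [[246, 245, 245], [170, 178, 181], [238, 243, 245]]
side platen [292 131  35  22 425] [308.9 141.6] [21.2 36.3] [ 0.4501 -0.2925  0.042 ]
now [0.2591 0.5682 0.189 ] yaw 65.5 shift [-0.1758 -0.2146 -0.0007] turn -18.9 w 0.0877 t 0.1
now [0.2591 0.5682 0.189 ] yaw 65.5 shift [-0.3974 -0.3509  0.0895] turn -18.9 w 0.0877 t 0.1
```

View pics/c_side.png

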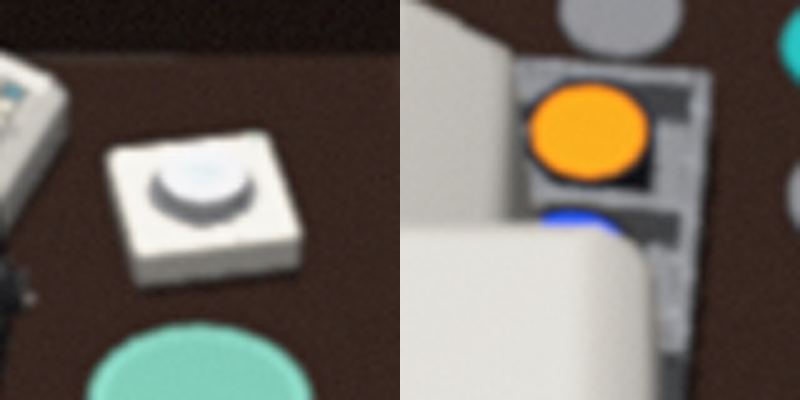

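The side crop confirms the platen near (309.6,138) and amber in the pocket farther from the side camera, with its deep end facing the robot. Moving to above the overhang, fingers shut.

Request:
apply_moves --plan '[[[0,-0.043,-0.043,0,-8],[0,-0.086,-0.086,0,-19],[0,-0.129,-0.129,0,-19],[0,-0.172,-0.172,0,-19],[0,-0.215,-0.215,0.0,-19]]]'

```text
time: 0.72
tool_pos: [0.3659, 0.282, 0.1896]
eef_rot: [0.048, 0.999, -0.0, 0.0]
wrist_force: [0.6, 0.4, 0.4]
width: 0.0411
grasp_force: 0.0
```

Run:
```python
from h import *
rel([.474,.084,.10],84.4)
```

```text
now [0.3659 0.282  0.1896] yaw 84.5 shift [-0.1265 -0.1868  0.0896] turn 0.1 w 0.0411 t 0.725
```

Request:
apply_moves --plan '[[[0,-0.032,-0.047,0.0,0],[0,-0.064,-0.094,0.02,0],[0,-0.096,-0.14,0.045,0],[0,-0.1265,-0.187,0.09,0],[0,-0.1265,-0.187,0.09,0]]]'

```text
time: 1.35
tool_pos: [0.4728, 0.083, 0.0974]
eef_rot: [0.05, 0.999, -0.001, -0.002]
wrist_force: [-0.5, -0.1, 0.8]
width: 0.0005
grasp_force: 0.0
```

Run:
```python
from h import *
rel([.474,.084,.05],84.4)
w=snap('wrist','w1'); i=viewer.camera_info('wrist'); s=snap('side','s1'); print(readout.get_state()['tool_pos'])
hsv=cv2.cvtColor(w,cv2.COLOR_RGB2HSV); m=cv2.inRange(hsv,(10,150,120),(28,255,255))
c=max(cv2.findContours(m,0,1)[0],key=cv2.contourArea); e=cv2.fitEllipse(c); print(e,ray('wrist',*e[0],.043,i))
cv2.imwrite('pics/v1.png',np.hstack([cv2.resize(w[:,:,::-1],(533,400)),cv2.resize(s[190:300,240:314,::-1],(267,400))]))
```

```text
now [0.4728 0.083  0.0974] yaw 84.3 shift [-0.0013  0.0012  0.0473] turn -0.1 w 0.0005 t 1.35
[0.47312865 0.08487144 0.09887204]
((282.85693359375, 250.94064331054688), (57.44742202758789, 65.9453353881836), 88.33788299560547) [0.49977023 0.08373261 0.043     ]
```

View pics/v1.png

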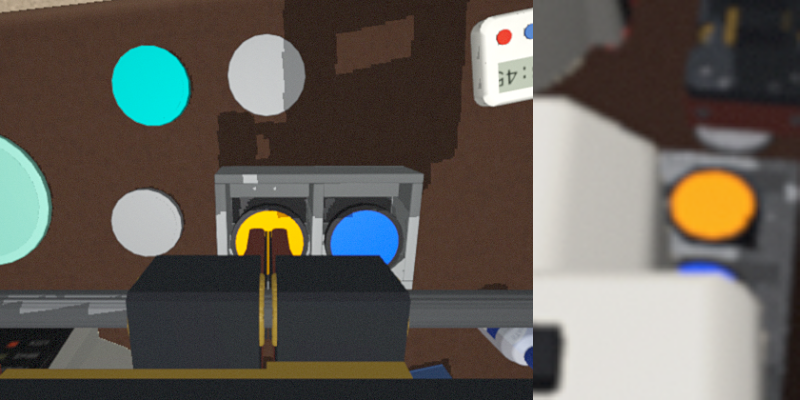

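The wrist view shows the shut fingertips at (268,232), centred laterally over the amber disc and towards its robot-side edge. Blue is untouched at (363,240). Pressing down.

Request:
apply_moves --plan '[[[0,0,0,0.045,0],[0,0,0,0.054,0],[0,0,0,0.059,0],[0,0,0,0.064,0],[0,0,0,0.069,0]]]'

```text
time: 2.08
tool_pos: [0.4743, 0.0859, 0.0313]
eef_rot: [0.048, 0.999, 0.0, 0.001]
wrist_force: [0.3, 0.6, -0.4]
width: 0.0007
grasp_force: 0.0
```

Request:
apply_moves --plan '[[[0,0,0,0.003,0],[0,0,0,0.006,0],[0,0,0,0.009,0],[0,0,0,0.0095,0],[0,0,0,0.0095,0]]]'

```text
time: 2.7
tool_pos: [0.4737, 0.0856, 0.0211]
eef_rot: [0.048, 0.999, -0.0, -0.0]
wrist_force: [-0.2, 0.2, 1.5]
width: 0.0007
grasp_force: 0.0
```

Run:
```python
from h import *
w=snap('wrist','w2'); s=snap('side','s2');t=snap('top','t2')
cv2.imwrite('pics/v2.png',np.hstack([cv2.resize(w[:,:,::-1],(533,400)),cv2.resize(s[190:300,240:314,::-1],(267,400))]))
```

```text
(no output)
```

View pics/v2.png

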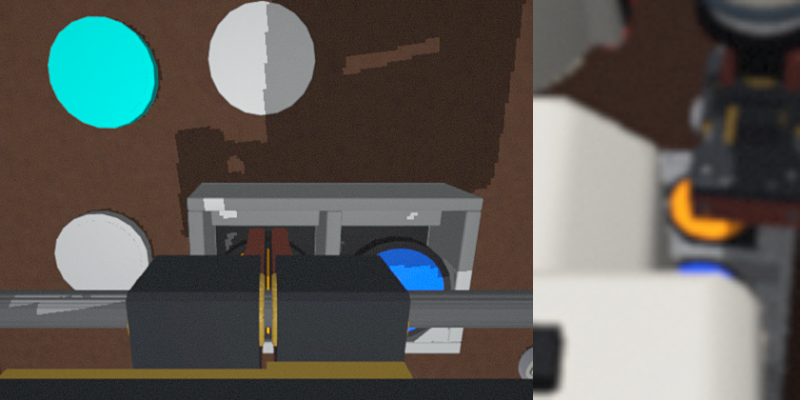

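The tip is down in the pocket at (268,240), and the amber disc has sunk out of the wrist view. I'll back off upwards and check that it stays tipped.

Request:
apply_moves --plan '[[[0,0,0,-0.02,0],[0,0,0,-0.06,0],[20,0,0,-0.1,10],[50,0,0,-0.1,20],[50,0,0,-0.1,30]]]'

```text
time: 3.48
tool_pos: [0.4741, 0.0856, 0.1221]
eef_rot: [0.308, 0.951, 0.0, 0.001]
wrist_force: [-0.8, -0.0, -1.1]
width: 0.027
grasp_force: 0.0
```

Run:
```python
from h import *
w=snap('wrist','w3'); s=snap('side','s3')
cv2.imwrite('pics/v3.png',np.hstack([cv2.resize(w[:,:,::-1],(533,400)),cv2.resize(s[190:300,240:314,::-1],(267,400))]))
hsv=cv2.cvtColor(s,cv2.COLOR_RGB2HSV); m=cv2.inRange(hsv,(8,150,120),(28,255,255))
for c in cv2.findContours(m,0,1)[0]:
  if cv2.contourArea(c)>60: e=cv2.fitEllipse(c); print(np.round(e[0],1),np.round(e[1],1),round(e[2]),ray('side',*e[0],.034))
```

```text
[289.3 245.9] [18.5 23.4] 90 [0.50220533 0.07554712 0.034     ]
```

View pics/v3.png

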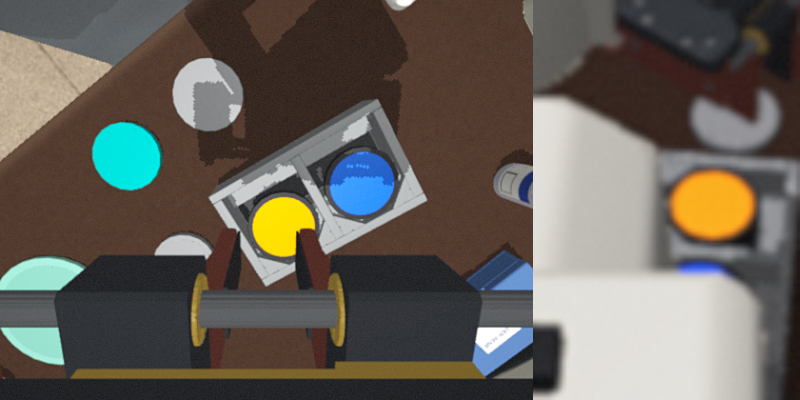

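The disc is lying flat again, seen at wrist (284,226) and side (289,246), so it tipped only part way and fell back. I'll remeasure from the wrist picture and press again, further in.

Run:
```python
from h import *
w=cv2.imread('pics/w3.png'); hsv=cv2.cvtColor(w,cv2.COLOR_BGR2HSV)
for nm,lo,hi in (('amber',(15,150,120),(35,255,255)),('blue',(105,120,100),(125,255,255))):
    m=cv2.inRange(hsv,lo,hi); c=max(cv2.findContours(m,0,1)[0],key=cv2.contourArea)
    h=cv2.convexHull(c); e=cv2.minEnclosingCircle(c); f=cv2.fitEllipse(h)
    print(nm,e,np.round(f[0],1),np.round(f[1],1),ray('wrist',*e[0],.043).round(4),ray('wrist',*f[0],.043).round(4))
rel([.481,.084,.06],84.4)
```

```text
amber ((291.5, 396.0), 216.50010681152344) [309.3 391. ] [ 23.3 487.3] [ 0.6181 -0.0051  0.043 ] [0.6229 0.0105 0.043 ]
blue ((379.6644287109375, 192.02963256835938), 34.788822174072266) [379.9 192.4] [65.3 69.7] [0.5078 0.1546 0.043 ] [0.5081 0.1546 0.043 ]
now [0.4737 0.0856 0.1215] yaw 54.4 shift [-0.0068  0.0029  0.0615] turn -30.0 w 0.0348 t 3.575
```

Request:
apply_moves --plan '[[[0,-0.0055,0.0025,0,-10],[0,-0.0055,0.0025,0.02,-20],[0,-0.0055,0.0025,0.04,-30],[0,-0.0055,0.0025,0.062,-30],[0,-0.0055,0.0025,0.07,-30]]]'

```text
time: 4.2
tool_pos: [0.4787, 0.0843, 0.05]
eef_rot: [0.047, 0.999, -0.0, -0.001]
wrist_force: [-0.4, -0.5, 0.6]
width: 0.0003
grasp_force: 0.0
```

Run:
```python
from h import *
rel([.480,.085,.02],84.4)
```

```text
now [0.4787 0.0843 0.05  ] yaw 84.7 shift [-0.0013  0.0009  0.03  ] turn 0.3 w 0.0003 t 4.2
```

Request:
apply_moves --plan '[[[0,0,0,0.008,0],[0,0,0,0.014,0],[0,0,0,0.02,0],[0,0,0,0.026,0],[0,0,0,0.03,0]]]'

```text
time: 4.82
tool_pos: [0.4796, 0.0844, 0.0209]
eef_rot: [0.048, 0.999, -0.0, -0.0]
wrist_force: [-0.1, -0.3, 0.3]
width: 0.0004
grasp_force: 0.0
```

Request:
apply_moves --plan '[[[0,0,0,0.001,0],[0,0,0,0.001,0],[0,0,0,0.001,0]]]'

```text
time: 5.2
tool_pos: [0.4797, 0.0844, 0.0204]
eef_rot: [0.048, 0.999, 0.0, 0.0]
wrist_force: [-0.7, 0.1, -0.0]
width: 0.0001
grasp_force: 0.0
```

Request:
apply_moves --plan '[[[0,0,0,-0.025,0],[0,0,0,-0.06,0],[20,0,0,-0.1,10],[57,0,0,-0.1,20],[57,0,0,-0.1,30]]]'

```text
time: 5.82
tool_pos: [0.48, 0.0845, 0.1211]
eef_rot: [0.308, 0.951, 0.0, 0.001]
wrist_force: [-0.4, 0.5, 0.2]
width: 0.027
grasp_force: 0.0
```

Run:
```python
from h import *
w=snap('wrist','w4'); s=snap('side','s4')
cv2.imwrite('pics/v4.png',np.hstack([cv2.resize(w[:,:,::-1],(533,400)),cv2.resize(s[190:300,240:314,::-1],(267,400))]))
hsv=cv2.cvtColor(s,cv2.COLOR_RGB2HSV); m=cv2.inRange(hsv,(8,150,120),(28,255,255))
for c in cv2.findContours(m,0,1)[0]:
  if cv2.contourArea(c)>20: e=cv2.fitEllipse(c); print(np.round(e[0],1),np.round(e[1],1),round(e[2]))
```

```text
[289.3 245.9] [18.4 23.4] 89
```

Run:
```python
from h import *
rel([0.48,.0845,.06],84.4)
w=cv2.imread('pics/w4.png'); hsv=cv2.cvtColor(w,cv2.COLOR_BGR2HSV)
m=cv2.inRange(hsv,(15,150,120),(35,255,255)); m[330:]=0
c=max(cv2.findContours(m,0,1)[0],key=cv2.contourArea); e=cv2.fitEllipse(cv2.convexHull(c)); print(cv2.boundingRect(c),e,ray('wrist',*e[0],.043))
c=c.reshape(-1,2); 
i=cv2.imread('pics/s2.png'); 
cv2.imwrite('pics/v5.png',np.hstack([w[150:290,180:480], cv2.resize(i[225:275,250:330],(300,140))]))
cv2.imwrite('pics/v5.png',cv2.resize(cv2.imread('pics/v5.png'),(800,187*1)))
```

```text
now [0.4797 0.0844 0.1205] yaw 54.4 shift [-0.0002  0.0002  0.0605] turn -30.0 w 0.0349 t 5.925
(262, 200, 66, 64) ((294.4681701660156, 231.3970184326172), (63.05725860595703, 66.04973602294922), 78.70650482177734) [0.50142295 0.08303938 0.043     ]
```

View pics/v5.png

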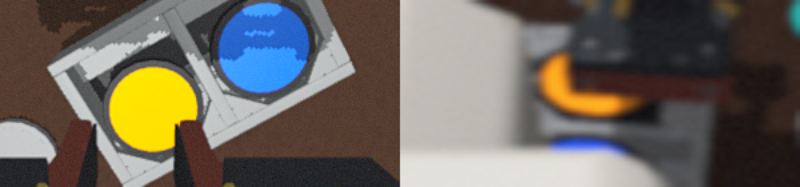

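The picture shows amber flat and fully visible at left centre, so the fingertips cannot have borne on its rim. I'll check where the tips really project, using numbers only.

Run:
```python
from h import *
s=readout.get_state();c=viewer.camera_info('wrist')
R=Rot.from_quat(s['eef_rot']).as_matrix(); p=np.array(s['tool_pos'])
print('TCP px',proj('wrist',p),'cam in tool',R.T@(np.array(c['eye'])-p))
for y in (-.0175,.0175):
  for x in(-.01,.01): print(x,y,proj('wrist',p+R@[x,y,0]))
for f in ('s0','s1','s2','s3','s4'):
    n='side0' if f=='s0' else f
    h=cv2.cvtColor(cv2.imread(f'pics/{n}.png'),cv2.COLOR_BGR2HSV); m=cv2.inRange(h,(6,120,60),(30,255,255)); m[:,:265]=0;m[:,310:]=0;m[:230]=0;m[265:]=0
    print(f,cv2.countNonZero(m),cv2.boundingRect(m))
q=np.array([.502,.082,.043]); print('side expect', [proj('side',q+d).round(1) for d in ([-.03,0,0],[.03,0,0],[-.021,0,0])], 'tcp press2',proj('side',[.4797,.0844,.0204]))
# wrist fingertips: reddish-brown pixels lowest row (towards image top)
w=cv2.imread('pics/w4.png');h=cv2.cvtColor(w,cv2.COLOR_BGR2HSV)
for u in (232,240,246,250,316,322,330): 
    print(u,[tuple(w[v,u][::-1].tolist()) for v in range(225,270,6)])
```

```text
TCP px [279.10491052 241.26315966] cam in tool [ 0.06670424  0.00115491 -0.19495317]
-0.01 -0.0175 [248.22357956 258.04331013]
0.01 -0.0175 [247.43063876 224.09869414]
-0.01 0.0175 [310.04098174 258.02759016]
0.01 0.0175 [310.72109043 224.08371046]
s0 395 (278, 236, 24, 21)
s1 391 (278, 237, 24, 20)
s2 184 (278, 239, 21, 18)
s3 393 (278, 237, 24, 20)
s4 393 (278, 236, 24, 21)
side expect [array([302.5, 245.9]), array([276.2, 245.7]), array([298.5, 245.8])] tcp press2 [298.99510615 252.6351347 ]
232 [(192, 198, 199), (83, 60, 43), (85, 59, 50), (82, 49, 40), (83, 44, 36), (83, 48, 37), (84, 45, 39), (76, 39, 28)]
240 [(205, 209, 210), (200, 202, 203), (199, 203, 203), (85, 49, 42), (88, 48, 47), (78, 45, 28), (82, 48, 36), (82, 45, 39)]
246 [(85, 88, 87), (155, 158, 158), (203, 206, 206), (81, 43, 35), (86, 50, 41), (60, 30, 27), (33, 33, 36), (37, 33, 36)]
250 [(88, 90, 87), (86, 89, 87), (149, 152, 154), (62, 59, 63), (30, 30, 34), (35, 31, 31), (29, 25, 33), (41, 36, 38)]
316 [(255, 228, 0), (255, 226, 0), (255, 226, 0), (74, 32, 35), (77, 37, 36), (40, 25, 24), (36, 33, 32), (30, 30, 28)]
322 [(255, 225, 0), (255, 222, 0), (255, 227, 0), (83, 45, 40), (81, 46, 36), (87, 52, 47), (83, 46, 43), (82, 44, 35)]
330 [(81, 80, 86), (79, 83, 79), (80, 81, 82), (84, 43, 37), (86, 48, 47), (86, 54, 40), (83, 40, 43), (86, 49, 42)]
```

Run:
```python
from h import *
im=cv2.imread('pics/s2.png'); h=cv2.cvtColor(im,cv2.COLOR_BGR2HSV)
for v in range(212,264,2):
    r=''
    for u in range(270,334):
        H,S,V=h[v,u].astype(int)
        r+= 'A' if 6<H<30 and S>120 and V>110 else 'R' if S>100 and (H<8 or H>170) and V>45 else 'k' if V<60 else 'g' if S<60 and V<200 else 'W' if V>=200 else '.'
    print(v,r)
P=[.4737,.0856,.0211]
for d in ((0,0,0),(0,0,.019),(0,0,.06),(0,0,.08),(.01,0,0),(-.01,0,0)): print(d,proj('side',np.add(P,d)).round(1))
s=readout.get_state(); R=Rot.from_quat(s['eef_rot']).as_matrix(); p=np.array(s['tool_pos'])
for x in (.01,0,-.01):
  for z in (0,-.019,-.04): print(x,z,proj('wrist',p+R@[x,.0,z])[1].round(1))
```

```text
212 kkkkkkkkkkkkkkkkkkkkkkRRRkkkkk......kkkkRRRRkkkkkkkkkkkRkkRRkkkk
214 kkkkkkRkRkkkkkkkkkkkkkkkkkkkkkkkkkkkkkkkkRRkkkkkkkkRkkkkkkRkkkRk
216 kkkkkRkkkkkkkkkgggkkkkkkkkkkkkkkkkkkkkkkkkkkkkkkkkRkkRkRkkRkkRkk
218 kkkkkkkkkkkkkkggggkkkkkkkkkkkkkkkkkkkkkkkkkkkkkkkkkkRRRkkkkkkkRR
220 kkkkkkkkkkkkkgggggkkkkkk...kkkkkkkkkkkkkkkkkkkkkkkkkRkkkkRkkRkk.
222 kkkkkkkkRkkkkgggggkkkkk....kkkkkkkkkkkkkkkkkkkkkkkRkRkkkRkRk....
224 kRkkkRkRkkkkkgggg...ggk...kkkkkkkkkkkkkkkkkkkkkkkkkRRkkRkRk.....
226 kkkRkkRkRkRRkkkg..ggggg...kkkkkkkkkkkkkkkkk.....kRkkkkkRRk......
228 ggg.RkkkkRkkkkkkkgggggg...kkkkkkkkkkkkkkkkkkg...kkRkkkkkR.......
230 ggggg...k.kkkkkkkggggggkkkkkkkkkkkkkkkkkkkkkkkkkkkkkkkkRkg......
232 gggggggggggggggggggggggggkkkkkkkkkkkkkkkkkkkkkkRkkkkkkkkRk......
234 gggggggggggggggggggggggggkkkkkkkkkkkkkkkkkkkkkkkkkkkkkkRkRk.....
236 ggggggggggggggggggggggggkkkkkkkkkkkkkkkkkkkkkkkkkRkkkkkRkkkkk...
238 gggggggggggggggggggggggggkkkkkkkkkkkkkkkkgkkkkkkkkkkkkkRkkkkkkk.
240 ggggggggg.AAAA.ggggggggggkkkkkkkkkkkkkkkkkkkkkkkkkkkkkkRkkkkkkkk
242 gggggggk.AAAAARkkkkkkkkkkkkkkkkkkkkkkkkkkkkkkkkkkkkkkkkkkkkkk
[... 292 characters left out ...]
g.AAAAAAAAAAAAAAAAA..kkkkggggggggg.kRRRkkkkkkkkkRkkRkggg
254 gggggggggggg.AAAAAAAAAAAA..kkkkkgggggggggggkkkkkkkkkkkkkkkR.gggg
256 ggggggggggggggggg......kkkkkkkkkggggggggggkkkkkkkkkkkkkkkkkggggg
258 ggggggggggggggggggggggggggggkkkkggggggggggkkkkkkkkkkkkRkRRkggggg
260 ggggggggggggggggggggggggggggggggggggggggggkkkkkkkkkkkkkkkkkkgggg
262 gggggggggg.............gggggggggggggggggggkkkkkkkkkkkkkkkkkkgggg
(0, 0, 0) [301.6 252.9]
(0, 0, 0.019) [301.7 247.9]
(0, 0, 0.06) [301.9 236.6]
(0, 0, 0.08) [302.1 230.9]
(0.01, 0, 0) [297.3 252.9]
(-0.01, 0, 0) [305.9 252.9]
0.01 0 224.1
0.01 -0.019 234.7
0.01 -0.04 249.1
0 0 241.3
0 -0.019 253.4
0 -0.04 269.9
-0.01 0 258.0
-0.01 -0.019 271.6
-0.01 -0.04 290.1
```

The side-view mask during press 1 matches a flat disc, so the tips may not reach as far as I assumed. I'll press again a little further in and check the side mask at each depth.

Request:
apply_moves --plan '[[[0,0,0,0,-10],[0,0,0,0.03,-20],[0,0,0,0.06,-30],[0,0,0,0.09,-30],[0,0,0,0.1,-30]]]'

```text
time: 6.55
tool_pos: [0.4784, 0.0842, 0.0187]
eef_rot: [0.047, 0.999, -0.0, -0.001]
wrist_force: [0.7, -0.1, 0.1]
width: 0.0008
grasp_force: 0.0
```

```bash
cat >> h.py <<'E'
def amb(f):
    im=snap('side',f); h=cv2.cvtColor(im,cv2.COLOR_RGB2HSV); m=cv2.inRange(h,(6,120,60),(30,255,255))
    for v in range(230,266,2): print(v,''.join('A' if x else '.' for x in m[v,268:312]))
    rel([.48,.0845,.02],84.4)
E
python3 -c "
from h import *
amb('s5'); w=snap('wrist','w5'); t=snap('top','t5')
cv2.imwrite('pics/v6.png',np.hstack([cv2.resize(w[200:300,200:360,::-1],(480,300),interpolation=2),cv2.resize(t[185:245,190:254,::-1],(320,300),interpolation=2)]))
"
```

```text
230 ............................................
232 ............................................
234 ............................................
236 ............................................
238 ............................................
240 ............................................
242 ..........AAAA..............................
244 ..........AAAA..............................
246 ..........AAAAA.............................
248 ..........AAAAA.............................
250 ..........AAAAAAAAAAAAAAAAAAA...............
252 ............AAAAAAAAAAAAAAAAAA..............
254 ..............AAAAAAAAAAAAAAA...............
256 .....................AA.....................
258 ............................................
260 ............................................
262 ............................................
264 ............................................
now [0.4784 0.0842 0.0185] yaw 84.6 shift [-0.0016  0.0004 -0.0015] turn 0.2 w 0.0004 t 6.6
```

View pics/v6.png

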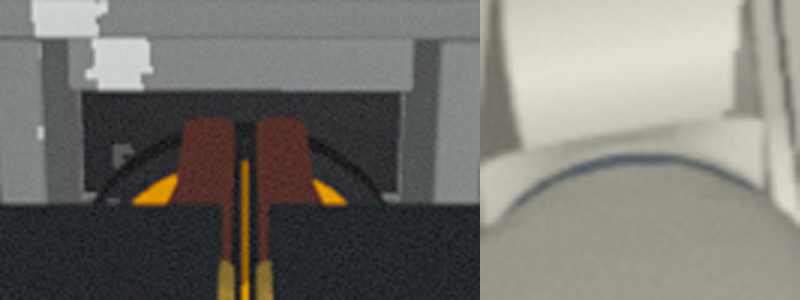

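The wrist crop shows the fingertips (rows about 239) just overlapping the rim of a disc that is still flat, with dark slot on either side. The tips are therefore shorter than the TCP suggests, and I'll go deeper in small steps.

Request:
apply_moves --plan '[[[0,0,0,0.004,0],[0,0,0,0.008,0],[0,0,0,0.008,0]]]'

```text
time: 7.08
tool_pos: [0.4796, 0.0844, 0.0123]
eef_rot: [0.048, 0.999, 0.0, 0.0]
wrist_force: [-0.8, -0.0, 0.2]
width: 0.0005
grasp_force: 0.0
```

```bash
python3 -c "
from h import *
print(proj('wrist',[.471,.083,.043]),proj('wrist',[.4485,.117,.043]),readout.get_state()['wrist_force'])
amb('s6')
c=viewer.camera_info('top');print(c['eye'],c['rotation'])"
```

```text
[273.21643951 243.93022373] [342.47922029 190.51785183] [-0.83496044 -0.00746448  0.20547038]
230 .......................AA...................
232 ............................................
234 ............................................
236 ............................................
238 ............................................
240 ............................................
242 ............................................
244 ..........AAA...............................
246 ..........AAAA..............................
248 ..........AAAA..............................
250 ..........AAAA..............................
252 .............AAAAAAAAAAAAAA.................
254 ..............AAAAAAAAAAAAA.................
256 .....................AA.....................
258 ............................................
260 ............................................
262 ............................................
264 ............................................
now [0.4796 0.0844 0.0123] yaw 84.5 shift [-0.0004  0.0001 -0.0077] turn 0.1 w 0.0008 t 7.125
[ 0.33824413 -0.00533457  1.25152832] [-0.69935674  0.71091968 -0.05630859  0.04819433]
```

Request:
apply_moves --plan '[[[0,0,0,0.003,0],[0,0,0,0.006,0],[0,0,0,0.006,0]]]'

```text
time: 7.5
tool_pos: [0.4792, 0.0843, 0.0058]
eef_rot: [0.048, 0.999, -0.0, -0.0]
wrist_force: [-0.2, 0.0, 0.1]
width: 0.0006
grasp_force: 0.4
```

```bash
python3 -c "
from h import *
amb('s7')
w=snap('wrist','w7'); cv2.imwrite('pics/v7.png',cv2.resize(np.hstack([cv2.imread('pics/w5.png')[170:290,190:370],w[170:290,190:370,::-1]]),(800,267)))"
```

```text
230 .......................AA..................A
232 .......................AA...................
234 ............................................
236 ............................................
238 ............................................
240 ............................................
242 ............................................
244 ............................................
246 ............................................
248 ............................................
250 ............................................
252 ............................................
254 ........................A.AA................
256 ............................................
258 ............................................
260 ............................................
262 ............................................
264 ............................................
now [0.4794 0.0844 0.006 ] yaw 84.5 shift [-0.0006  0.0002 -0.014 ] turn 0.1 w 0.0006 t 7.55
```

The amber has vanished from the side view, so the disc has tipped. Withdrawing and checking.

Request:
apply_moves --plan '[[[0,0,0,-0.02,0],[0,0,0,-0.06,0],[0,0,0,-0.11,0],[0,0,0,-0.11,0]]]'

```text
time: 8.1
tool_pos: [0.4827, 0.0849, 0.1197]
eef_rot: [0.048, 0.999, 0.001, 0.004]
wrist_force: [0.7, 0.1, 0.4]
width: 0.0007
grasp_force: 0.0
```

```bash
python3 -c "
from h import *
amb('s8')
w=snap('wrist','w8'); t=snap('top','t8')
cv2.imwrite('pics/v8.png',np.hstack([cv2.resize(w[170:290,190:370,::-1],(450,300),interpolation=2),cv2.resize(cv2.imread('pics/s8.png')[220:270,255:315],(350,300),interpolation=2)]))"
```

```text
230 ............................................
232 ............................................
234 ............................................
236 ......................A.....................
238 ...............AAAAAAAAAAAAAAA..............
240 ............AAAAAAAAAAAAAAAAAAAA............
242 ..........AAAAAAAAAAAAAAAAAAAAAAA...........
244 ..........AAAAAAAAAAAAAAAAAAAAAAAA..........
246 ..........AAAAAAAAAAAAAAAAAAAAAAAA..........
248 ..........AAAAAAAAAAAAAAAAAAAAAAAA..........
250 ...........AAAAAAAAAAAAAAAAAAAAAA...........
252 ............AAAAAAAAAAAAAAAAAAAA............
254 ..............AAAAAAAAAAAAAAA...............
256 .....................AAA....................
258 ............................................
260 ............................................
262 ............................................
264 ............................................
now [0.4811 0.0846 0.1177] yaw 84.5 shift [ 0.0015 -0.0003  0.0977] turn 0.1 w 0.0004 t 8.15
```

View pics/v8.png

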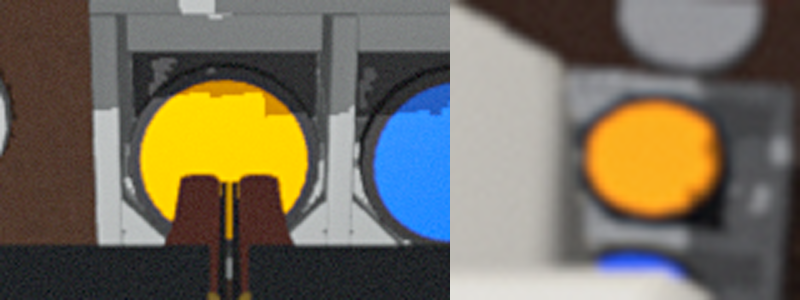

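Amber is still flat at wrist crop (225,160) and side crop (655,155); the body had only hidden it. I'll do a touch test on the block's robot-side wall (top 43 mm) to find the real tip height.

Request:
apply_moves --plan '[[[0,0.027,-0.001,0.03,0],[0,0.027,-0.001,0.055,0],[0,0.027,-0.001,0.062,0],[0,0.027,-0.001,0.064,0],[0,0.027,-0.001,0.066,0]]]'

```text
time: 8.88
tool_pos: [0.4532, 0.0861, 0.0504]
eef_rot: [0.048, 0.999, 0.0, 0.0]
wrist_force: [-0.0, 0.5, 0.5]
width: 0.0006
grasp_force: 0.0
```

Request:
apply_moves --plan '[[[0,0,0,0.002,0],[0,0,0,0.004,0],[0,0,0,0.006,0],[0,0,0,0.008,0],[0,0,0,0.01,0]]]'

```text
time: 9.5
tool_pos: [0.4526, 0.086, 0.0401]
eef_rot: [0.048, 0.999, 0.0, -0.0]
wrist_force: [0.5, 0.1, 0.2]
width: 0.0005
grasp_force: 0.0
```

Request:
apply_moves --plan '[[[0,0,0,0.002,0],[0,0,0,0.004,0],[0,0,0,0.006,0],[0,0,0,0.008,0],[0,0,0,0.01,0]]]'

```text
time: 10.12
tool_pos: [0.4526, 0.086, 0.03]
eef_rot: [0.048, 0.999, -0.0, 0.0]
wrist_force: [0.7, 0.1, -0.6]
width: 0.0005
grasp_force: 0.0
```

Request:
apply_moves --plan '[[[0,0,0,0.002,0],[0,0,0,0.004,0],[0,0,0,0.005,0],[0,0,0,0.006,0],[0,0,0,0.006,0]]]'

```text
time: 10.75
tool_pos: [0.4526, 0.086, 0.0241]
eef_rot: [0.048, 0.999, -0.0, -0.0]
wrist_force: [0.3, -0.0, -0.2]
width: 0.0003
grasp_force: 0.0
```

Request:
apply_moves --plan '[[[0,0,0,0.002,0],[0,0,0,0.004,0],[0,0,0,0.005,0],[0,0,0,0.006,0],[0,0,0,0.006,0]]]'

```text
time: 11.38
tool_pos: [0.4525, 0.086, 0.0181]
eef_rot: [0.048, 0.999, -0.0, -0.0]
wrist_force: [-0.0, 0.1, 0.4]
width: 0.0002
grasp_force: 0.0
```

Request:
apply_moves --plan '[[[0,0,0,0.002,0],[0,0,0,0.004,0],[0,0,0,0.005,0],[0,0,0,0.006,0],[0,0,0,0.006,0]]]'

```text
time: 12.0
tool_pos: [0.4525, 0.086, 0.0121]
eef_rot: [0.048, 0.999, -0.0, -0.0]
wrist_force: [0.7, -0.3, -0.4]
width: 0.0006
grasp_force: 0.0
```

```bash
cat >> h.py <<'E'
def asc(f,v0,v1,dv,u0,u1,du):
    im=cv2.imread(f'pics/{f}.png'); h=cv2.cvtColor(im,cv2.COLOR_BGR2HSV)
    for v in range(v0,v1,dv):
        r=''
        for u in range(u0,u1,du):
            H,S,V=h[v,u].astype(int)
            r+='A' if 10<H<34 and S>150 and V>100 else 'B' if 100<H<130 and S>100 else 'R' if S>100 and (H<12 or H>165) and V>40 else 'k' if V<65 else 'g' if S<60 and V<150 else 'w' if S<60 else '.'
        print(v,r)
E
python3 -c "
from h import *
snap('wrist','w9'); c=viewer.camera_info('wrist'); s=snap('side','s9')
asc('w9',150,262,5,170,400,3)
for n,p in (('tcp',readout.get_state()['tool_pos']),('wall outer', [.4492,.0861,.043]),('wall inner',[.456,.0855,.043]),('disc rim',[.472,.084,.043]),('block bottom',[.4492,.0861,0])): print(n,proj('wrist',p,c).round(1))
"
```

```text
150 RR.kkkkkkkkkkkkkkkkkk..R.gwwwwwwwwwwgggggggggggkkkkRkRRkkkRkRkkkkRkkkRkkRkRkR
155 .R.kkkkRkkRkRkkkkRkRkk.kkkkRgwwgggggggggggggkkkkkkkkkkkkRkkRRkkRkkkRkkRRkkkRk
160 RRRkkkRkkRkkkkRkRkRRRkkkkkkkRkkkkkgggggkkkkRkRRRRkRkkkkkkkRRRRkkkkkkkkkkRkkkk
165 RRRRRkRkkRRkkkkRkkkkkkkRkRkkkkkkRkRkkkRkRRkRRkkRkkkRkkkkkkkkkkkkRRRkkkRkkkkkk
170 .RR.RkkR.kRRkkkRkkkRkk..RRkkRkkkkkkRkkkkkkkkkkkkkkkkkRkkkRkRkkkkkkkRRkRkkkkkR
175 ....kRkkkRkkRkkkkkkRRk...RRkkRkkkkkkkkkkkkkkkkkRRkRkkkRRkRkkRkRRkkRkkkkRkkkkk
180 .RR.kRkRkRRkRkkRkRRkkkk.R..R.kkkkRkkkkkkRRkkkRkkkkRRkkRRkkkkkkkkRkkkkkkkkkkkk
185 ...RkkkRkkkkkkkkkRkkkkR....R.kRkkkRkkkkkkkkkkRRkRRkkRRRRkkRRkRRkkkRkkkkkRRkRk
190 RR.RkRkkkRkkkkkRkkkRkR..RRRRRkkkkkkkkkkkRRkRRk.kkkRkkRRkkRRkkkkkkRkkkkkRkkkRk
195 RR..kkkkRkRkRkkkRkRkkkRRRR..kkkRkkkkRkkkRkkRkkkRkRkkRkkkkkkkkkkkRRRRkkkRkkRkk
200 .RR.kkkkkRkkkkkkRkRkRkR...R.kkRkkkkRkkkRkkRRkkkkkkkkRkRkRRkkRkRRkkRkkkRkRkkRk
205 R.RRkkRkkkkkkRkRkkkkRkR.R.R.RkkkkkkkkRkkkkkkkkRkkRRkkRRkkkRk.R.kkkkkkkRRkkkRk
210 .R.RRkkkkkRkkRkRkRkkkkkR..RR.kkkkRRkRkkkkkkkkkkkRkkRkRRkkkkkRkkkRkkRRkRkkkkRk
215 .R.RRkkkkkRkRRkkkkRRkkk.R.R.RR
[... 203 characters left out ...]
Rkkkkkkk
230 .R.RRkkkkkkkkRkgggggggggggggggggggggggggggggggggggggggggggggggggggggggggggggg
235 .RR.RkRkkkkkkkggggggggggggggggggggggggggggggggggggggggggggggggggggggggggggggg
240 .RRRRRkkkkkRkgggggggggggggggggg.RRRRggg.RRR.ggggggggggggggggggggggggggggggggg
245 R....kkRRkkkgggggggggggggggggggRRRRRkgkRRRRRggggggggggggggggggggggggggggggggg
250 R..R.Rkkkkkggggggggggggggggggg.RRRRRkkkRRRRR.gggggggggggggggggggggggggggggggg
255 RR....kRkkggggggwwwwggggggggggRRRRRRkgkRRRRRRgggggggggggggggggggggggggggggggg
260 R..RRRRRR.ggggggggggggggggggggRRRRRRkgkRRRRRRgggggggggggggggggggggggggggggggg
tcp [278.4 240.1]
wall outer [277.5 254.1]
wall inner [277.6 267.5]
disc rim [277.8 298.1]
block bottom [278.2 227.9]
```

```bash
python3 -c "
from h import *
def runs(f,v):
    h=cv2.cvtColor(cv2.imread(f'pics/{f}.png'),cv2.COLOR_BGR2HSV)[v].astype(int)
    R=((h[:,1]>100)&((h[:,0]<12)|(h[:,0]>165))&(h[:,2]>55)); out=[];u=205
    while u<380:
        if R[u]:
            a=u
            while R[u] and u<380:u+=1
            if u-a>5: out.append((a,u-1))
        u+=1
    return out
for f in ('w3','w4','w8','w9','w5'):
    for v in (236,240,244,248): print(f,v,runs(f,v))
s=readout.get_state();c=viewer.camera_info('wrist');R=Rot.from_quat(s['eef_rot']).as_matrix();C=R.T@Rot.from_quat(c['rotation']).as_matrix()
print('cam axes in tool',C.round(3),(R.T@(np.array(c['eye'])-s['tool_pos'])).round(4))
e=R.T@(np.array(c['eye'])-s['tool_pos'])
for d in (.16,.17,.18,.19,.2,.21,.22):
    print(d,(e+C@(d*np.array([0,(241-209.8)/366.9,1]))).round(4))
"
```

```text
w3 236 []
w3 240 [(207, 214), (233, 240)]
w3 244 [(217, 222), (232, 247), (315, 331)]
w3 248 [(229, 247), (315, 332)]
w4 236 [(208, 213)]
w4 240 [(232, 240)]
w4 244 [(231, 247), (315, 330)]
w4 248 [(228, 247), (316, 331)]
w8 236 [(208, 214)]
w8 240 []
w8 244 [(262, 277), (286, 300)]
w8 248 [(262, 277), (286, 301)]
w9 236 []
w9 240 [(264, 275), (288, 298)]
w9 244 [(262, 277), (286, 301)]
w9 248 [(261, 277), (286, 295)]
w5 236 []
w5 240 [(262, 275), (287, 300)]
w5 244 [(262, 277), (286, 301)]
w5 248 [(261, 277), (286, 302)]
cam axes in tool [[-0.    -0.97  -0.242]
 [ 1.    -0.     0.   ]
 [-0.    -0.242  0.97 ]] [ 0.066   0.0015 -0.1949]
0.16 [ 0.0141  0.0016 -0.043 ]
0.17 [ 0.0109  0.0016 -0.0335]
0.18 [ 0.0076  0.0016 -0.024 ]
0.19 [ 0.0044  0.0016 -0.0145]
0.2 [ 0.0011  0.0016 -0.005 ]
0.21 [-0.0021  0.0016  0.0045]
0.22 [-0.0053  0.0016  0.014 ]
```

The finger gap, scaled by its true opening when the picture was taken (27 mm), puts the visible tips about 35 mm behind the reported TCP. That agrees with no contact so far, and the touch test will pin it down.

Request:
apply_moves --plan '[[[0,0,0,0.001,0],[0,0,0,0.002,0],[0,0,0,0.003,0],[0,0,0,0.004,0],[0,0,0,0.004,0]]]'

```text
time: 12.72
tool_pos: [0.4528, 0.086, 0.0099]
eef_rot: [0.048, 0.999, 0.0, 0.0]
wrist_force: [-6.7, -1.0, 30.0]
width: 0.0003
grasp_force: 14.6
```

Request:
apply_moves --plan '[[[0,0,0,0.001,0],[0,0,0,0.002,0],[0,0,0,0.003,0],[0,0,0,0.003,0]]]'

```text
time: 13.22
tool_pos: [0.4529, 0.086, 0.0095]
eef_rot: [0.048, 0.999, 0.0, 0.001]
wrist_force: [-16.0, -3.5, 71.4]
width: 0.0006
grasp_force: 35.7
```

Contact came at TCP z = 0.010 against the 43 mm wall, so the real fingertips are 33 mm behind the reported TCP. Lifting off, then pressing the disc with that offset (tip 21 mm means TCP −12 mm).

Request:
apply_moves --plan '[[[0,0,0,-0.01,0],[0,0,0,-0.025,0],[0,-0.027,0,-0.025,0],[0,-0.027,0,-0.025,0]]]'

```text
time: 13.72
tool_pos: [0.4814, 0.0835, 0.0307]
eef_rot: [0.048, 0.999, 0.0, 0.001]
wrist_force: [-0.2, -0.3, 0.0]
width: 0.0003
grasp_force: 0.0
```

```bash
python3 -c "
from h import *
rel([.4795,.085,-.0115],84.4)"
```

```text
now [0.4814 0.0835 0.0307] yaw 84.5 shift [0.0021 0.0013 0.0422] turn 0.1 w 0.0003 t 13.725
```

Request:
apply_moves --plan '[[[0,0,0.001,0.014,0],[0,0,0.001,0.021,0],[0,0,0.001,0.027,0],[0,0,0.001,0.031,0],[0,0,0.001,0.034,0]]]'

```text
time: 14.35
tool_pos: [0.4782, 0.0843, -0.0041]
eef_rot: [0.048, 0.999, -0.0, -0.001]
wrist_force: [-5.7, 1.3, 7.7]
width: 0.0004
grasp_force: 3.8
```

Request:
apply_moves --plan '[[[0,0,0,0.003,0],[0,0,0,0.006,0],[0,0,0,0.008,0],[0,0,0,0.008,0]]]'

```text
time: 14.85
tool_pos: [0.4762, 0.0842, -0.012]
eef_rot: [0.048, 0.999, -0.0, -0.003]
wrist_force: [-8.2, 1.4, 9.1]
width: 0.0
grasp_force: 5.4
```

Request:
apply_moves --plan '[[[0,0,0,-0.02,0],[0,0,0,-0.06,0],[20,0,0,-0.1,10],[57,0,0,-0.12,20],[57,0,0,-0.12,30]]]'

```text
time: 15.48
tool_pos: [0.4813, 0.0846, 0.1102]
eef_rot: [0.308, 0.951, 0.001, 0.002]
wrist_force: [0.1, 0.3, -1.5]
width: 0.0271
grasp_force: 0.0
```

```bash
python3 -c "
from h import *
amb('s10');snap('wrist','w10'); asc('w10',160,300,4,210,370,2)
for p in ([.5064,.0825,.060],[.491,.084,.034]): print(proj('wrist',p))"
```

```text
230 ............................................
232 ............................................
234 ............................................
236 ............................................
238 .........................AAA................
240 .......................AAAAAA...............
242 .......................AAAAAA...............
244 .......................AAAAAAA..............
246 .......................AAAAAAA..............
248 .......................AAAAAAAA.............
250 .......................AAAAAAAA.............
252 ........................AAAAAAA.............
254 ........................AAAAAAA.............
256 .........................AAAAA..............
258 ............................................
260 ............................................
262 ............................................
264 ............................................
now [0.4806 0.0845 0.1094] yaw 53.8 shift [ 0.0007 -0.0006  0.0894] turn -30.6 w 0.0313 t 15.525
160 Rkk.kRkkR.kkkkkkRRR.RRRRRk.kRR.kgggggggggggggggggggggwgggwggwgggkggkkkkkgggBBBBB
164 kk.kRkkk..kkR.kkkk.RkkkkRkkkgggg
[... 2209 characters left out ...]
gggggggwwwwwwwwwwwggggkkkkkRRRRRRRRRRRRR..Rkkkkkk
272 w.RRRRRRRRRRRRkkkkkk.RRgwwwwwwwwwwwgggggggggwggggggwgkkkkkkRRRRRRRRRRRRRRkkkkkkk
276 RRRRRRRRRRRRRkkkkkkkRRRR.wwwwwwwwwwwwwwwwwwwgggwwwwwgkkkkkkRRRRRRRRRRRRRRkkkkkkk
280 RRRRRRRRRRRRkkkkkkkkRR..RRwwwwwwwwwwwwwwwwwwwwwwwwwwgkkkkkkkRRRRRRRRRRRRRkkkkkkk
284 RRRRRRRRRRRRkkkkkkk....R.RRgwwwwwwwwwwwwwwwwwwwwwgRR.kkkkkkkkRRRRRRRRRRRRkkkkkkk
288 RRRRRRRRRRRkkkkkkkk..R..RR.R.wwwwwwwwwwwwwwwwg.R.R.RRkkkkkkkkRRRRRRRRRRRRkAAAAkk
292 RRRRRRRRRRRkkkkkkkkR....R.R..RwwwwwwwwwwwwgR.R.R..RRRkkkkkkkkkRRRRRRRRRRRAAAAAAk
296 RRRRRRRRRRkkkkkkkk.RRR.R..RR..RgwwwwwwgRRRR.RR..RR..RRkkkkkkkkRRRRRRRRRRAAAAAAA.
[298.90712227 249.04054259]
[287.32813129 220.67112642]
```

The disc is on edge: the side mask has narrowed to 7 px and its raised rim shows at wrist (285,250). Now to line up for the pinch, fingers closing along the block's x.

```bash
python3 -c "
from h import *
rel([.4935,.084,.06],-5.6)"
```

```text
now [0.4801 0.0845 0.1088] yaw 54.4 shift [-0.0111  0.0073  0.0488] turn 60.0 w 0.035 t 15.575
```

Request:
apply_moves --plan '[[[52,-0.011,0.0075,0,10],[52,-0.011,0.0075,0,20],[52,-0.011,0.0075,0,30],[52,-0.011,0.0075,0.02,40],[52,-0.011,0.0075,0.04,50]]]'

```text
time: 16.2
tool_pos: [0.493, 0.0841, 0.0675]
eef_rot: [0.679, 0.734, 0.0, 0.0]
wrist_force: [0.4, -0.2, -0.1]
width: 0.0455
grasp_force: 0.0
```

Request:
apply_moves --plan '[[[52,0,0,0,10],[52,0,0,0.01,10]]]'

```text
time: 16.45
tool_pos: [0.4933, 0.0842, 0.0578]
eef_rot: [0.739, 0.674, 0.0, 0.0]
wrist_force: [0.2, -0.2, 0.2]
width: 0.0457
grasp_force: 0.0
```

```bash
python3 -c "
from h import *
rel([.4935,.084,.007],-5.6)
amb('s11');snap('wrist','w11'); asc('w11',150,290,4,190,390,2)
print(viewer.camera_info('wrist')['eye'])
for p in ([.5064,.0825,.060],[.491,.084,.034]): print(proj('wrist',p))"
```

```text
now [0.4933 0.0842 0.0578] yaw -5.2 shift [-0.0002  0.0002  0.0508] turn 0.4 w 0.0457 t 16.45
230 ............................................
232 ............................................
234 ............................................
236 ............................................
238 .........................AAA................
240 ........................AAAAA...............
242 .......................AAAAAA...............
244 ........................AAAAAA..............
246 .......................AAAAAAA..............
248 .......................AAAAAAAA.............
250 ........................AAAAAAA.............
252 ........................AAAAAAA.............
254 ........................AAAAAAA.............
256 .........................AAAAA..............
258 ............................................
260 ............................................
262 ............................................
264 ............................................
now [0.4923 0.084  0.0566] yaw -5.2 shift [-0.0006 -0.0122  0.0366] turn -89.6 w 0.0457 t 16.5
150 ..k..R...wwwwwwggggwwwwww
[... 3036 characters left out ...]
kkkkkkwwwwwwgwwggggggggggggAAAAAAAkggggkgwwwwwwwwwwwwwgkkkkkkRRRRRRRRRRRR.RR...RR...
270 ..RRRRRRRRRRRRkkkkkkkkggggggggggggggggggggggAAAAAkkggkgggwwwwwwwwwwwggkkkkkkkkRRRRRRRRRRRRRR.RR...R.
274 RRRRRRRRRRRRR.kkkkkkkkgggggggggggggggggggggggkARBkkgggggwwwwwwwwwwwgggkkkkkkkkkRRRRRRRRRRRRRRR..RRRk
278 RRRRRRRRRRRR.kkkkkkkkkggggggggggggggggggggggggkkkggkkkggggggwwwgggggwwgkkkkkkkkkRRRRRRRRRRRRRRRRRRRk
282 RRRRRRRRRRRRkkkkkkkkkkggggggggggggggggggggggggggggggggggggggggggggwwwwgkkkkkkkkkkRRRRRRRRRRRRRRRR..k
286 RRRRRRRRRRRkkkkkkkkkkwwwwwwwwwwwwwwwwwwwwwwwwwwwwwwwwwwwwwwwwwwwwwwwwwwkkkkkkkkkk.RRRRRRRRRRRRRRRR.k
[0.49829267 0.15102275 0.25189473]
[307.86132994 244.27140311]
[280.07423683 230.14493073]
```

Both fingers straddle the raised rim (rim at cols 292–304, finger faces at 232 and 330), and the rows are centred. Descending to tip 40 mm and closing.

Request:
apply_moves --plan '[[[52,0,0,0.02,0],[52,0,0,0.038,0],[52,0,0,0.048,0],[52,0,0,0.051,0],[52,0,0,0.051,0]]]'

```text
time: 17.18
tool_pos: [0.4931, 0.0841, 0.0073]
eef_rot: [0.74, 0.673, 0.0, 0.0]
wrist_force: [0.1, -0.2, -0.3]
width: 0.0456
grasp_force: 0.0
```

Request:
apply_moves --plan '[[[20,0,0,0,0],[0,0,0,0,0],[0,0,0,0,0],[0,0,0,0,0],[0,0,0,0,0]]]'

```text
time: 17.8
tool_pos: [0.4929, 0.0841, 0.0073]
eef_rot: [0.74, 0.672, 0.0, 0.0]
wrist_force: [-0.3, -0.3, 1.5]
width: 0.0078
grasp_force: 30.0
```

Gripped at 7.8 mm with 30 N, so the disc is upright between the pads. Lifting, and turning on the way to the mat.

Request:
apply_moves --plan '[[[0,0,0,-0.03,0],[0,0,0,-0.08,0],[0,-0.02,-0.03,-0.113,10],[0,-0.04,-0.058,-0.113,20],[0,-0.06,-0.058,-0.113,30]]]'

```text
time: 18.42
tool_pos: [0.4272, 0.0296, 0.1205]
eef_rot: [0.89, 0.456, -0.0, -0.0]
wrist_force: [-0.4, -1.0, 0.4]
width: 0.0078
grasp_force: 30.0
```

```bash
python3 -c "
from h import *
rel([.4527,-.131,.12],-90); print(readout.get_state()['grasp_force'])"
```

```text
now [0.4272 0.0296 0.1205] yaw -35.8 shift [-0.1154  0.1146  0.0005] turn 54.2 w 0.0078 t 18.425
29.99732941389084
```

Request:
apply_moves --plan '[[[0,-0.015,0.01,0,10.5],[0,-0.04,0.035,0,21],[0,-0.07,0.065,0,31.5],[0,-0.1,0.1,0,42],[0,-0.115,0.1145,0,52]]]'

```text
time: 19.05
tool_pos: [0.4563, -0.1322, 0.1202]
eef_rot: [1.0, 0.018, 0.0, 0.0]
wrist_force: [-0.8, 0.3, 0.1]
width: 0.0076
grasp_force: 30.0
```

Request:
apply_moves --plan '[[[0,0,0,0,2],[0,0,0,0,2]]]'

```text
time: 19.3
tool_pos: [0.4552, -0.1295, 0.12]
eef_rot: [1.0, 0.005, -0.0, -0.0]
wrist_force: [0.4, 0.2, -0.6]
width: 0.0077
grasp_force: 30.0
```

```bash
python3 -c "
from h import *
rel([.4527,-.131,.008],-90)
snap('side','s12'); asc('s12',130,240,3,260,350,1)
c=viewer.camera_info
p=np.array(readout.get_state()['tool_pos'])
for dz in (0,.03,.06): print(proj('side',p+[0,0,dz]).round(1))
print('mat',proj('side',[.4527,-.161,.006]).round(1))"
```

```text
now [ 0.4552 -0.1295  0.12  ] yaw -89.4 shift [-0.0025  0.0015  0.112 ] turn 0.6 w 0.0077 t 19.3
130 wwwwwwwwwwwwwwwwwgggggkRRRRRRRRRRRRRkkkkkkkkkkkkkkkkkkkkkkkkkkkkkkkkkkRRRRRRRRRRRRRkRRRRkR
133 gwwwwwwwwwwwwwwgggggkkRRRRkkR.gwwwwwwgkkkkkkkkkkkkkkkkkkkkkkkkkkkkkkkkRRRRkRkRRRRRRRRRRkRR
136 gwwwwwwwwwwwwgggggkkRRRkkRRRRggwwwwwww.RRRRRRRRRRRRRRRRRRRRRRRRRRRRRRRkRRRRRRRRRRRRRRRRRRR
139 wwwwwwgwwwwwgggggkkRRRkRRkRRRkgwwwwwwwgkkkkRRRRRRRRRRRRRRRRRRkkkkkRRRRkRRRRRRRRkRRRRkRkRRk
142 wwwwwggggggggggkkRRRkRRRkRkRRRggwwwwww.R..RRRRRRRRRRRRRRRRRRRR..RRRRRRRRkRkRRRRRRRRkkkRRkR
145 wwwwwggkgggggkRRRRRkRRRRRRRRRRRggwwwwwwwggkR.RRRRRRRRRRAA..RkgwwwwwwgkRRRRRRRkkkRRRRkRRkRR
148 wwwwggkkkkgkkkkRRRRRRRRRkRkRRRRkggwwwwwgg.AAAARRRRRRRR.AAAAA.gwwwwwwwgkRRRRRRRRkkRRRRkkRRR
151 wwwwgkkkkkkRRRkRRRRkRkRRRRRRkRRRkggwwwwgRAAAAARRRRRRRRAAAAAAA.ggwwwwggkRRkRRRRRRkRkRRkRRRR
154 wwwggkkkkkkkkRRRRRRRRkRkkRkRkRRRRkggwwggRAAAAAAAAAAAAAAAAAAAA.ggggggggkRRkRkRRRkRRRRRkRRkR
157 wwggkkkkgkkkkggkRkRkRRRRRRkkRRkRRRkggggggg.AAAAAAAAAAAAAAA.kkkkkkkkkkkRRRkRRRkRRRRRkRRRRRR
160 wwgkkkkkkkkkkkkkkRkRRRRRRRRRRRRRRRRkkggkkkkkkRk..
[... 1871 characters left out ...]
RRkggwwwwwwwwwwwwwwwwwwwwwwggkkkkkkkkkkkkkkkkkkkkkkkkkk...........kkkR
223 wggg.RRRRRRkRRRRRRRRRRkggwwwwwwwwwwwwwwwwwwwwwwggkkkkkkkkkkkkkkkkkkkkkk...................
226 wwwwwwggg.kRRRRRkRRRRRRkgggwwwwwwwwwwwwwwwwwwgggkRRkkkkkkkkkkkkkkkkkk.....................
229 wwwwwwwwwwwwgg.kRRRRRRRRRkgggggggwwwwwwwgggggkkRkkkkkkkkkkkkkkkkkkkk......................
232 wwwwwwwwwwwwwwggggggggggggggggggggggggggggkkkkkkkkkkkkkkkkkkkkkkkkkkk.....................
235 wwwwwwwwwwwwwwggwwwwwwggggggggggggggggwwwwwwwgwwwggggggkkkkkkkkkkkkkkk....................
238 wwwwwwwwwwwwwwggwwwgggggggggggggggggggggggggggggggggwggkRRRkkkkkkkkkkkkkkk...............k
[308.8 158.9]
[309.1 149.6]
[309.5 139.9]
mat [308.5 182.9]
```

The disc hangs upright over the mat: amber at side rows 145–158, its lower rim near row 161, and the mat at rows 169–199. Lowering until it touches.

Request:
apply_moves --plan '[[[0,0,0,0.05,0],[0,0,0,0.09,0],[0,0,0,0.1,0],[0,0,0,0.104,0],[0,0,0,0.104,0]]]'

```text
time: 19.98
tool_pos: [0.4567, -0.1302, 0.0171]
eef_rot: [1.0, 0.005, 0.001, 0.0]
wrist_force: [-0.8, 0.2, -0.9]
width: 0.0078
grasp_force: 30.0
```

Request:
apply_moves --plan '[[[0,0,0,0.001,0],[0,0,0,0.002,0],[0,0,0,0.003,0],[0,0,0,0.004,0]]]'

```text
time: 20.48
tool_pos: [0.4559, -0.1302, 0.0122]
eef_rot: [1.0, 0.004, 0.0, 0.0]
wrist_force: [0.7, -0.3, -0.8]
width: 0.0078
grasp_force: 30.0
```

Request:
apply_moves --plan '[[[0,0,0,0.001,0],[0,0,0,0.002,0],[0,0,0,0.003,0],[0,0,0,0.003,0]]]'

```text
time: 20.98
tool_pos: [0.4557, -0.1301, 0.009]
eef_rot: [1.0, 0.004, -0.0, -0.0]
wrist_force: [0.1, 0.1, -0.5]
width: 0.0073
grasp_force: 30.0
```

Request:
apply_moves --plan '[[[0,0,0,0.001,0],[0,0,0,0.002,0],[0,0,0,0.002,0]]]'

```text
time: 21.35
tool_pos: [0.456, -0.1302, 0.008]
eef_rot: [1.0, 0.004, 0.0, 0.0]
wrist_force: [-1.9, 0.8, 12.6]
width: 0.0076
grasp_force: 30.0
```

Touch-down at TCP z ≈ 8 mm. Shifting the base 10 mm so that either fall stays on the mat, then opening.

Request:
apply_moves --plan '[[[0,0,0,-0.006,0],[0,0,0.01,-0.006,0],[0,0,0.01,-0.004,0],[0,0,0.01,-0.0015,0],[0,0,0.01,-0.0015,0]]]'

```text
time: 21.98
tool_pos: [0.4557, -0.1401, 0.0084]
eef_rot: [1.0, 0.004, -0.0, -0.0]
wrist_force: [0.2, 0.9, -0.4]
width: 0.0079
grasp_force: 30.0
```

Request:
apply_moves --plan '[[[40,0,0,0,0],[75,0,0,0,0],[75,0,0,0,0],[75,0,0,-0.005,0],[75,0,0,-0.012,0]]]'

```text
time: 22.6
tool_pos: [0.4558, -0.1401, 0.021]
eef_rot: [1.0, 0.004, -0.0, -0.0]
wrist_force: [0.7, 0.6, 0.2]
width: 0.0543
grasp_force: 0.0
```

```bash
python3 -c "
from h import *
rel([.4527,-.141,.008],-90)
snap('side','s13'); asc('s13',150,210,2,270,345,1)
snap('wrist','w13'); asc('w13',120,330,6,150,410,4)"
```

```text
now [ 0.4558 -0.1401  0.021 ] yaw -89.5 shift [-0.0031  0.0008  0.013 ] turn 0.5 w 0.0543 t 22.6
150 kkRRkRkkRRkRRkkRRRRRRRkggwwwwgkkkkkkkkkkkkkkkkkkkkgwwwwwwwwgkRRkRkRRRRRRRkR
152 kRRRRRkRRRRRRRkkRkRRRRkggwwwggkkkkkkkkkkkkkkkkkkkkkgggggggggkRRkRkRkRkRRkRR
154 kkkRRRRRRRkRkRkRkkRRRRRkggggkkkkkkkkkkkkkkkkkkkkkkkkkgggggggkRRRRkRRRRRRRRR
156 kkkkkkRRkRRRRRRRRkRRRRRRkggkkkkkkkkkkkkkkkkkkkkkkkkkkkggggkkRRRRRRRRRRRRRRk
158 kkkkkkkkkRRRRRRRkRRRRRRRkkkkkkkkkkkkkkkkkkkkkkkkkkkkkkkkkkRRkkRRRRRRRRRRRRR
160 kkkkkkRRRkRRkRRRRkRRkkRRRkkkkkkkkkkkkkkkkkkkkkkkkkkkkkkkRRRRkRRkRRRkRRRRRRR
162 kkkggggkRRkkkRkkRRRkRRRRRkkkkkkkkkkkkkkkkkkkkkkkkkkkkkkkRRkRkRRRRRkRRRkRRRR
164 kkkkkkRRkRRkRRkRRRRRRkRRRkkkkkkkkkkkkkkkkkkkkkkkkkkkkkkkkkRRkkRRRkkRRkRRRRR
166 kkRkkRkRRRkRRRkRkRRRkkRRRRRRkkkkkkkkkkkkkkkkkkkkkkkkkkRRRRRRRRRRRRRRRRRRRRk
168 kRRRRRkRRRkRRRRkRRkRkRRRRRRRRRRRRRRRRRRRRRRRRRRRRRRRRRRRRkkRRRRkRkRRkRRkRRR
170 kkkkRRRkRRkRRkRkkkRRRRRkggg.kkkkRRRRRRRRRRRRRRRRRkkkkRRRkRRkRRRRRRkkkRRRRRk
172 kkkRRkRRRkkRRRRkRRRRkg.....g.gg.RRRRRRRRRRRRRRRRR.g...ggkRRRRRkRRkRRkRRRRkk
174 kRRkkRkRRkRRkRRRRRkg.........ggkRRRRRRR
[... 3146 characters left out ...]

270 RkkkkkkRRRRRRkkkkkkR...........kkkg..............kkkkRRRRRR......
276 kkkRkRRRRRRRkkkkkkkkk..........kkkg..............kkkkkRRRRRRR...R
282 kkRkRRRRRRRkkkkkkkkkkk.........kkkk..............kkkkkkRRRRRRRgRR
288 kkRRRRRRRRRBkkkkkkRkkRk........kkkkg.............kkkkkkkRRRRRRRRR
294 kRRRRRRRRRkkkkkkkkkkRRkR.......kkkkg..............kkkkkkkRRRRRRRR
300 RRRRRRRRRkkkkkkkRkkkRkkRkk.....kkkk...............kkkkkkkkRRRRRRR
306 kkgkkkkgkkgkkgkkgkkkkkgggkkgkkkkkkkkkkkkkkkkkkkkkkkkkkkkkkgkgkgkk
312 gggggggggggggggggkggggggggggggggggggggggggggggggggggggggggggggggg
318 ggggggggggggggggggggggggggggggggggggggggggggggggggggggggggggggggg
324 ggggggggggggggggggggggggggggggggggggggggggggggggggggggggggggggggg
```

The disc stands on edge on the mat by itself, at wrist cols 274–286, centred between the open fingers. Nudging its top towards −y.

Request:
apply_moves --plan '[[[75,0,0.015,0.0,0],[75,0,0.025,0,0],[75,0,0.033,0,0],[75,0,0.041,0,0],[75,0,0.046,0,0]]]'

```text
time: 23.32
tool_pos: [0.4562, -0.1868, 0.0206]
eef_rot: [1.0, 0.004, -0.0, -0.0]
wrist_force: [-0.2, 0.4, -0.1]
width: 0.0658
grasp_force: 0.0
```

Request:
apply_moves --plan '[[[75,0,0.002,-0.02,0],[90,0,-0.02,-0.06,0],[100,0,-0.02,-0.1,0],[100,0,-0.02,-0.1,0]]]'

```text
time: 23.82
tool_pos: [0.4582, -0.1668, 0.1233]
eef_rot: [1.0, 0.005, 0.003, 0.001]
wrist_force: [0.1, 0.3, -0.1]
width: 0.0876
grasp_force: 0.0
```

```bash
cat >> h.py <<'E'
def disc(n,f,z,near):
    im=snap(n,f); h=cv2.cvtColor(im,cv2.COLOR_RGB2HSV); m=cv2.inRange(h,(8,150,100),(34,255,255))
    for c in cv2.findContours(m,0,1)[0]:
        if cv2.contourArea(c)>100:
            e=cv2.fitEllipse(cv2.convexHull(c)); p=ray(n,*e[0],z)
            if np.hypot(*(p[:2]-near))<.15: print(n,np.round(e[0],1),np.round(e[1],1),round(e[2]),p.round(4))
E
python3 -c "
from h import *
print('flat-expected px axes 54mm:',)
disc('wrist','w14',.014,[.4527,-.16]);disc('side','s14',.014,[.4527,-.16])
rel([.4527,-.171,.0],-90)
asc('w14',60,330,6,100,440,4)"
```

```text
flat-expected px axes 54mm:
wrist [291.6 204. ] [59.  60.7] 82 [ 0.4524 -0.1738  0.014 ]
side [308.5 177.9] [13.3 19.3] 91 [ 0.4529 -0.172   0.014 ]
now [ 0.456  -0.1661  0.1206] yaw -89.5 shift [-0.0034  0.0048  0.1206] turn 0.5 w 0.0877 t 23.925
60 RkkkkRkkkkRRRRkRRk.RRRkkkkkBkkkkBkkkkkkkkBkkkkkkkkkkkkkkkkkkkkkkkkBkkkkkkkgggRkRkRkkk
66 kRRRkRRRRRkkkkkkkRRkRRkR.k.RkRkkkkkkkkkkkkkkkkkkkkkkkkkkkkkkkkBkkkkkkkBkkggRRRRkRkRkk
72 Rk.kkkRkR.kkkkR..RkRRkRkRkRR.kRRRRRkRk.RRkkRR.gR.kkkkkkkkkkkkkkkkkkkkkkggRRkRRkRRkRkk
78 .RRkRRk.RRRRkRkkkkRRkRRkkkRkkRkk.kkRRkkRkR.kRRkRkkkkkkkkkkkRkkRRRRRkkkkRR.kRRkkRkRRRR
84 kRkkRR.kRRkRRRRkkRRRkRkkRRkkRRRRRRR.kRkRRRkRkkkkk.RkkkgkBkgkRRkk.Rkkk.kRRRkRkkkk.kkRk
90 kRRkRRkkRkkRRkkRRkkkRRkkRR.RRkRRk.kRkRk..RRkRkRkRRkkkRRR.kRRkkRkkRkRkRkkkkkkkRRkkkRRk
96 kRkRkkkRkk.Rkk.RRRRkRRkRR.RRkRRRRkkRRRRRkRkk.RkRRk.Rk..kkRRRkk.RRkk..RkRRRkRRkRRRRRRk
102 RRkRkkkkRkRRkRkRkkRR.kRkRRkkkkR.kRRRRkRR.kkRkRkRRRRkRRkkRkR.kkRRRkkRRkkkRRkk.RRkR.kRk
108 .kRRRRkkkRkkk..kRkkRkRkRRRkkR.RRkRkkRR.RkkRRR.RRkkRRRRkkkkkRRkkkkk.RkkRRkk.kRRRk.RRRR
114 R.RRkk.RR.RRkRk.RkkRRRkRRk..k.kRRRRRRkRkkRRkR
[... 2490 characters left out ...]
kkkkkkkkkkkkkkkkkkkRk.RRkRRRRRkRRRkRRRRkRRRRkR.kRkkRkkkkkkkkkkkRRRRRRR
288 ....RRRRRRRRkkkBkkkkkkRRkkkkkkkkRkkkRRk.kRRRRRRRRRRkRRRkRRRRRkkRRRRkRkkkkkkkkkkRRRRRR
294 ..RRRRRRRRRkkkkkkkBkkRkkkkkkkkkkkkkkRkRRR..kk.R.RkRRRRk.RkkkRk.R..RkRkkkkkkkkkkkRRRRR
300 RRkRRRRRRRkkkBkkkkBkkkkkkkkkkkkRkkRkk.k.RRkRRRRRRkR..k.kk.kRRkRk.RRRR..kkkkkkkkkBRRRR
306 kkkkkkkkkkkkkkkkkkkkkkkkkkkkkkkkkkkkgkkkkkkkkkkkkkkkkkkkkkkkkkkkkkkkkkkkkkkkkkkkkkkkk
312 ggggggggggggggggggggggggggggggggggggggggggggggggggggggggggkkkkkkkkkgkkkkgkkkkkgggkkgk
318 gggggggggggggkggkkgkggkkgkgkgkkkgkgggkggggggggggggggggggggggggggggggggggggggggggggggg
324 ggggggggggggggggggggggggkgggggggggggggggggggggggggggggggggggggggggggggggggggggggggggg
```

The disc lies flat on the mat at (0.4525, −0.173), with both views agreeing. Next I'll refine the platen from this wrist pose and work out the rim grasp.

```bash
python3 -c "
from h import *
c=viewer.camera_info('wrist'); im=snap('wrist','w15'); s=readout.get_state(); print(s['tool_pos'])
disc('wrist','w16',.014,[.4527,-.16])
print('pred platen',proj('wrist',[.4495,-.316,.042]),proj('wrist',[.4495+.025,-.316,.042]))
h=cv2.cvtColor(im,cv2.COLOR_RGB2HSV); g=cv2.cvtColor(im,cv2.COLOR_RGB2GRAY)
for v in range(140,250,4): print(v,' '.join('%3d'%g[v,u] for u in range(40,170,4)))
"
```

```text
[ 0.45548387 -0.16597503  0.11994146]
wrist [293.1 200.8] [59.8 61.5] 78 [ 0.4534 -0.1742  0.014 ]
pred platen [478.81609446 215.30247689] [483.46819753 183.16283429]
140  54  50  38  45  46  51  50  49  42  48 150 149 151 152 151 151 152 152 153 153 153 154 152 147 157  80  45  44  42  47  45  43  45
144  49  45  44  50  48  41  47  37  42  97 149 150 151 151 149 154 151 151 154 153 153 151 153 153 155 158  64  44  45  47  44  43  43
148  43  46  38  46  40  50  47  43  44 150 148 149 150 153 149 150 151 152 152 155 152 156 155 153 154 156  82  51  43  46  42  45  52
152  47  45  49  48  46  46  49  40  31 152 152 149 151 150 152 151 149 151 153 152 151 152 157 155 153 155 153  63  50  48  36  51  46
156  41  46  44  53  48  43  53  46  46 152 152 151 148 151 150 152 150 150 149 151 154 150 154 151 154 152 157  61  49  50  36  48  44
160  44  41  40  46  47  45  45  47  43 154 150 152 152 148 152 152 150 152 151 150 152 153 154 153 152 155 155  69  46  43  50  54  51
164  45  47  45  47  49  47  45  51  46  92 146 150 148 151 146 151 151 150 150 150 153 151 152 152 155 155 157  69  
[... 2174 characters left out ...]
  29  39  27  28  29
232  45  48  50  39  49  48  41  49  48  49  46  47  43  42  41  42  25  28  31  25  23  31  32  36  28  19  26  29  26  32  18  26  23
236  45  50  50  46  42  41  43  50  45  53  46  43  47  46  50  49  25  35  24  28  25  33  19  25  31  28  31  27  33  20  39  21  26
240  41  42  41  49  44  49  51  51  45  46  39  46  48  51  42  34  28  29  29  26  36  28  21  20  29  21  26  23  27  25  24  23  38
244  41  56  53  48  53  51  43  40  50  45  48  48  46  46  53  35  25  30  19  30  36  36  27  32  14  29  23  33  22  32  27  45  43
248  47  48  53  51  49  45  48  41  52  47  40  36  60  70  56  56  63  51  24  34  35  40  22  22  29  37  30  26  34  25  35  37  36
```

```bash
python3 -c "
from h import *
im=cv2.imread('pics/w16.png'); g=cv2.cvtColor(im,cv2.COLOR_BGR2GRAY)
for v in range(150,290,5): print(v,' '.join('%3d'%g[v,u] for u in range(410,556,5)))
r=g[160:275,420:545]
c=cv2.HoughCircles(cv2.medianBlur(r,3),cv2.HOUGH_GRADIENT,1,5,param1=80,param2=12,minRadius=26,maxRadius=40)
for q in (c[0][:6] if c is not None else []): print(q+[420,160,0], ray('wrist',q[0]+420,q[1]+160,.042).round(4),ray('wrist',q[0]+420,q[1]+160,.028).round(4))
"
```

```text
150  46  48  46  46  50  47  42  64 104 111 114 120 138 169 190 207 210 214 221 222 224 223 222  45  46  41  48  45  46  49
155  39  47  99 108 113 117 129 153 192 206 210 217 221 226 227 224 225 224 224 224 223 222 224  32  43  41  44  43  49  34
160 122 151 183 201 211 215 223 227 228 228 226 226 227 226 226 225 224 224 223 224 222 222 224  39  41  46  53  50  39  40
165 223 229 230 230 228 228 228 227 226 226 227 227 226 225 225 222 224 222 223 222 222 223 222  38  44  48  43  40  42  43
170 231 229 230 230 228 228 227 226 226 228 228 229 193 214 227 226 223 225 225 222 223 223 221  35  45  43  42  47  46  38
175 230 229 228 229 227 228 227 228 219 151 153 150 150 151 150 148 202 222 222 222 222 221 223  33  40  48  50  46  44  51
180 230 230 229 228 228 229 230 144 151 152 149 153 155 151 152 154 150 151 224 221 222 222 221  32  46  50  48  47  48  42
185 229 230 228 229 228 230 150 152 156 115 108 106 197 224 221 219 149 146 152 221 221 222 221  37  44  42  46  49  48  38
190 229 229 229 229 226 144 154 118 112 106 225 225 227 229 224 226 225 227 145 225 224 222 222  40  49  51 
[... 2208 characters left out ...]
 19  34  30  26  24  19  26  27  23  32
285  25  39  35  43  38  39  42  44  53  47  50  49  43  42  28  11  30  19  30  26  32  27  26  33  25  34  28  28  27  33
[461.5        213.5         37.20000076] [ 0.4508 -0.3025  0.042 ] [ 0.4472 -0.3096  0.028 ]
[476.5        218.5         33.79999924] [ 0.4469 -0.3146  0.042 ] [ 0.4431 -0.3223  0.028 ]
[480.5        222.5         39.40000153] [ 0.4438 -0.3181  0.042 ] [ 0.4398 -0.326   0.028 ]
[468.5        207.5         38.29999924] [ 0.4556 -0.3073  0.042 ] [ 0.4522 -0.3146  0.028 ]
[468.5 216.5  35.5] [ 0.4485 -0.3082  0.042 ] [ 0.4447 -0.3156  0.028 ]
[472.5        212.5         33.79999924] [ 0.4517 -0.3109  0.042 ] [ 0.4481 -0.3184  0.028 ]
```

```bash
python3 -c "
from h import *
from scipy.optimize import least_squares
g=cv2.cvtColor(cv2.imread('pics/w16.png'),cv2.COLOR_BGR2GRAY).astype(float)
P=[]
for v in range(187,240):
    for u in range(432,490):
        if g[v,u]<125 and g[v,u+1:u+4].max()>195:
            k=u
            while g[v,k+1]<165:k+=1
            P.append(ray('wrist',k+(165-g[v,k])/(g[v,k+1]-g[v,k]),v,.042)[:2]); break
P=np.array(P);print(len(P))
for fr in (0,1):
    f=lambda q:np.hypot(*(P-q[:2]).T)-(q[2] if fr else .025)
    r=least_squares(f,[.4495,-.314,.025],loss='soft_l1',f_scale=.001);print(r.x.round(4),np.abs(f(r.x)).mean().round(5))
rel([.4527,-.1735,-.0255],-90)
"
```

```text
53
[ 0.4495 -0.313   0.025 ] 0.0001
[ 0.4495 -0.3127  0.0248] 0.0001
now [ 0.4552 -0.1659  0.1196] yaw -89.5 shift [-0.0023  0.0077  0.1451] turn 0.5 w 0.0876 t 24.025
```

Platen centre is (0.4495, −0.313), with a circle-fit residual of 0.1 mm and a fitted radius of 24.8 mm. Going down for the rim grasp.

Request:
apply_moves --plan '[[[100,-0.002,0.008,0.045,0],[100,-0.002,0.008,0.09,0],[100,-0.002,0.008,0.125,0],[100,-0.002,0.008,0.139,0],[100,-0.002,0.008,0.143,0]]]'

```text
time: 24.65
tool_pos: [0.4534, -0.1739, -0.0233]
eef_rot: [1.0, 0.004, -0.001, -0.0]
wrist_force: [1.0, -0.9, -0.2]
width: 0.0876
grasp_force: 0.0
```

Request:
apply_moves --plan '[[[100,0,0,0.0015,0],[50,0,0,0.0015,0],[40,0,0,0.0015,0],[40,0,0,0.0015,0]]]'

```text
time: 25.15
tool_pos: [0.4546, -0.1743, -0.0233]
eef_rot: [1.0, 0.004, 0.001, 0.0]
wrist_force: [-0.5, -0.1, -0.7]
width: 0.0612
grasp_force: 0.2
```

Request:
apply_moves --plan '[[[40,0,0,0,0],[40,0,0,0,0]]]'

```text
time: 25.4
tool_pos: [0.4546, -0.1743, -0.0233]
eef_rot: [1.0, 0.004, 0.0, 0.0]
wrist_force: [-2.3, 0.5, 5.8]
width: 0.0592
grasp_force: 30.0
```

Gripped at 59.2 mm, 30 N. Lifting and checking.

Request:
apply_moves --plan '[[[40,0,0,-0.015,0],[40,0,0,-0.04,0],[40,0,0,-0.08,0],[40,0,0,-0.1,0],[40,0,0,-0.1,0]]]'

```text
time: 26.02
tool_pos: [0.4554, -0.1746, 0.0781]
eef_rot: [1.0, 0.004, 0.002, 0.001]
wrist_force: [0.4, 0.6, -0.9]
width: 0.0588
grasp_force: 30.0
```

```bash
python3 -c "
from h import *
disc('wrist','w17',.0765+.0375,[.4527,-.173])
disc('wrist','w17',.0765+.0375,[.4527,-.173])
rel([.4495,-.313,.076],-90);print(readout.get_state()['grasp_force'])
asc('w17',150,310,6,190,390,3)"
```

```text
wrist [435.  328.1] [23.6 71. ] 175 [ 0.4224 -0.2471  0.114 ]
wrist [131.2 324.3] [31.  76.6] 8 [ 0.4233 -0.1008  0.114 ]
wrist [281.1 266. ] [104.  110.8] 91 [ 0.4539 -0.1726  0.114 ]
wrist [435.6 329.3] [22.8 69.9] 176 [ 0.4217 -0.2469  0.114 ]
wrist [131.1 324.4] [30.7 76.6] 8 [ 0.4231 -0.1008  0.114 ]
wrist [281.1 265.9] [103.8 110.8] 91 [ 0.4537 -0.1724  0.114 ]
now [ 0.4539 -0.1741  0.0762] yaw -89.5 shift [-0.0056  0.1389  0.0002] turn 0.5 w 0.0589 t 26.125
29.99987930059433
150 k.kRRkR.....................................RkkkRRRkRRRRRkRRRkRRkkR
156 kRkRR.........................................kRRRkkkkkR.kRRkRkRRkk
162 kkRg............................................RkR.RkRRkRRRRkR.RRk
168 kk...............................................kRkkkkRkkRRkkRRkRR
174 k.................................................RkRkkkRRRkkRRRkRR
180 ...................................................kRRRkkkkRRRRRRRk
186 ....................................................RkRkkRkkRRkkRkk
192 ....................................................RkkkkkkRkRRRkRR
198 .................................
[... 630 characters left out ...]
AAAAAAAAAAAAAAAAAAAAAAAAAAAAAAAAAAkkkBkkRRRRRRRRkRR.
258 RRRRRRkkkkkBRAAAAAAAAAAAAAAAAAAAAAAAAAAAAAAAAAAAAkkkkkkkRRRRRRRRkRR
264 RRRRRkBkkkkkAAAAAAAAAAAAAAAAAAAAAAAAAAAAAAAAAAAAARkkkkkkBRRRRRRRRRk
270 RRRkkBkkkkkkAAAAAAAAAAAAAAAAAAAAAAAAAAAAAAAAAAAAARBkkkBkkkRRRRRRRRk
276 RRRkkkkkkkkk.AAAAAAAAAAAAAAAAAAAAAAAAAAAAAAAAAAAABkkkkkkkkkRRRkRRRR
282 RRkkkkkkkkkkkAAAAAAAAAAAAAAAAAAAAAAAAAAAAAAAAAAA.kkkkkkkkkkkRRRRRRR
288 kkkkkkkkkkkkkkAAAAAAAAAAAAAAAAAAAAAAAAAAAAAAAAAAkkkRkkkkkkkBkRRRRRR
294 kkBkkkkkkkkkkBBAAAAAAAAAAAAAAAAAAAAAAAAAAAAAAA.kkkkRkkkkkkkkkkRRkRR
300 kkkkkBkkkRkkkkkkkAAAAAAAAAAAAAAAAAAAAAAAAAAAAkkkkkRRkRkkkkBkkkkRRRR
306 kkkkkkkkkkkkkkkkkkkkkkkkkkkkkkkkkkkkkkkkkkkkkkkkkkkkkkkkkkkkkkkkkkk
```

Request:
apply_moves --plan '[[[40,-0.001,0.03,0,0],[40,-0.002,0.07,0,0],[40,-0.003,0.11,0,0],[40,-0.0045,0.132,0,0],[40,-0.0045,0.139,0,0]]]'

```text
time: 26.75
tool_pos: [0.4501, -0.3136, 0.0753]
eef_rot: [1.0, 0.004, -0.001, -0.001]
wrist_force: [-0.3, -0.0, 0.2]
width: 0.0589
grasp_force: 30.0
```

Request:
apply_moves --plan '[[[40,0,0,0.02,0],[40,0,0,0.04,0],[40,0,0,0.05,0],[40,0,0,0.05,0]]]'

```text
time: 27.25
tool_pos: [0.4504, -0.3122, 0.0255]
eef_rot: [1.0, 0.005, -0.001, -0.001]
wrist_force: [0.2, -0.5, 0.3]
width: 0.0589
grasp_force: 30.0
```

```bash
python3 -c "
from h import *
rel([.4497,-.313,.0135],-90);s=readout.get_state();print(s['grasp_force'],s['wrist_force'])
disc('side','s18',.06,[.45,-.313])"
```

```text
now [ 0.4504 -0.3122  0.0255] yaw -89.5 shift [-0.0007  0.0008  0.012 ] turn 0.5 w 0.0589 t 27.25
29.99984085559845 [ 0.15400806 -0.4561571   0.27135196]
```

Request:
apply_moves --plan '[[[40,0,0.0005,0.005,0],[40,0,0.0005,0.008,0],[40,0,0.0005,0.01,0],[40,0,0.0005,0.011,0],[40,0,0.0005,0.011,0]]]'

```text
time: 27.92
tool_pos: [0.4508, -0.3137, 0.0152]
eef_rot: [1.0, 0.004, -0.0, -0.0]
wrist_force: [-0.5, 0.3, -0.4]
width: 0.0585
grasp_force: 30.0
```

Request:
apply_moves --plan '[[[40,0,0,0.0005,0],[40,0,0,0.001,0],[40,0,0,0.0015,0],[40,0,0,0.0015,0]]]'

```text
time: 28.42
tool_pos: [0.4508, -0.3137, 0.0136]
eef_rot: [1.0, 0.004, -0.0, -0.0]
wrist_force: [0.4, 0.3, -0.0]
width: 0.0586
grasp_force: 30.0
```

Request:
apply_moves --plan '[[[40,0,0,0.0005,0],[40,0,0,0.001,0],[40,0,0,0.0015,0],[40,0,0,0.0015,0]]]'

```text
time: 28.92
tool_pos: [0.4509, -0.3137, 0.0127]
eef_rot: [1.0, 0.004, 0.0, 0.0]
wrist_force: [-2.0, 1.1, 4.9]
width: 0.0587
grasp_force: 30.0
```

Contact at 4.9 N, just where expected. Releasing and lifting straight up.

Request:
apply_moves --plan '[[[75,0,0,0,0],[75,0,0,0,0],[100,0,0,0,0],[100,0,0,-0.02,0],[100,0,0,-0.06,0]]]'

```text
time: 29.55
tool_pos: [0.4497, -0.3129, 0.0714]
eef_rot: [1.0, 0.004, -0.002, -0.001]
wrist_force: [0.2, -0.6, 0.6]
width: 0.0872
grasp_force: 0.0
```

Request:
apply_moves --plan '[[[100,0,-0.06,-0.06,0],[100,0,-0.1,-0.06,0],[100,0,-0.1,-0.06,0]]]'

```text
time: 29.92
tool_pos: [0.4502, -0.2113, 0.1335]
eef_rot: [1.0, 0.006, 0.001, 0.0]
wrist_force: [1.1, -1.2, 0.9]
width: 0.0878
grasp_force: 0.0
```

```bash
python3 -c "
from h import *
snap('wrist','w19')
disc('wrist','w20',.05,[.45,-.313]);disc('side','s20',.05,[.45,-.313])
s=readout.get_state();print(s['tool_pos'],s['wrist_force'],s['time'])
h=cv2.cvtColor(cv2.imread('pics/w20.png'),cv2.COLOR_BGR2HSV); m=cv2.inRange(h,(8,150,100),(34,255,255)); print(cv2.boundingRect(m))"
```

```text
wrist [507.2 327.1] [34.1 75.3] 172 [ 0.3463 -0.4044  0.05  ]
wrist [410.7 207.2] [62.7 68.6] 54 [ 0.4498 -0.3128  0.05  ]
side [308.8 135.4] [13.  18.1] 102 [ 0.4501 -0.3102  0.05  ]
[ 0.45018772 -0.21412916  0.13204197] [-0.22955656  0.79149219  0.2488959 ] 30.075
(37, 175, 495, 222)
```

The disc lies within 1 mm of the platen centre in the wrist view, and the side view agrees to about 3 mm. The arm is clear, so I'm handing in.

```bash
python3 -c "
from rig import robot
print(robot.job_done())"
```

```text
the job is handed in; nothing more can be done
None
```

I tipped the amber disc up, lifted it out, laid it on the mat, re-gripped it across its rim and set it on the platen; it measured within about 3 mm of centre, and I handed the job in at about 30 s (no verdict was shown).

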